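Load the centrifuge cleaning carrier and hold it up level

TASK

Lay the blue-handled brush flat in the carrier's blue bed and the green-handled spatula flat in its green bed, both with their heads towards the carrier's yellow end; set them down gently, do not drop them. Then lift the loaded carrier by its black handle and finish while still holding it level and steady in the air, its underside about 15 cm above the bench. Leave everything else on the bench where it is.

Things in the scene. Friction and masses are not known exactly. Their poses are not given: they have to be found in the camera images.
- carrier: Loose white carrier tray, 200 x 200 mm, about 0.4 kg, origin at the centre of its underside. Its floor is 4 mm thick, its rim 16 mm high. Its +x points to the end with the yellow rim, its +y to the blue bed, z up. On either side of a 40 mm wide, 16 mm high middle deck lies one bed (long, shallow compartment) along x: blue floor at +y, green floor at -y. A fixed black bar handle runs along x above the deck.
- carrier_handle (a point): Middle of the carrier's black bar handle, 57 mm above the carrier's underside. The bar is 130 mm long (along carrier x), 12 mm wide, 14 mm tall, on two 12 mm square posts 59 mm to either side of its middle; free space of 34 mm between deck and bar. Axes as for the carrier.
- blue_bed (a point): Centre of the floor of the blue bed, 58 mm to the +y side of the carrier's middle, 4 mm above its underside. The bed is 188 mm long (along x) and 76 mm wide inside, its walls 12 mm above this floor. Axes as for the carrier.
- green_bed (a point): Centre of the floor of the green bed, 58 mm to the -y side of the carrier's middle; same size and height as the blue one. Axes as for the carrier.
- brush_center (a point): Middle of the cleaning brush with blue handle, steel ferrule and dark bristle head; widest (26 mm) at the head. About 45 g. 160 mm long, lying flat on the bench. This point is 7 mm above its underside, on the handle, within 13 mm of its balance point; the handle is 16 mm wide and 14 mm tall, from 80 mm behind this point to 25 mm ahead of it. x points along it to the head, z up.
- brush_head (a point): Point in the head of the brush, 65 mm ahead of its middle along its x.
- spatula_center (a point): Middle of the spatula with green handle and flat steel blade 28 mm wide. About 50 g. 160 mm long, lying flat on the bench. This point is 7 mm above its underside, on the handle, within 13 mm of its balance point; the handle is 16 mm wide and 14 mm tall, from 80 mm behind this point to 25 mm ahead of it. x points along it to the head, z up.
- spatula_head (a point): Point in the head of the spatula, 65 mm ahead of its middle along its x.
- brush: The same brush; origin at the underside, 7 mm below brush_center, same axes.
- spatula: The same spatula; origin at the underside, 7 mm below spatula_center, same axes.
- bottle: Amber bottle, 60 mm across, 140 mm tall; origin at its underside. Bystander.
- jar: White jar with a red cap, 56 mm across, 70 mm tall; origin at its underside. Bystander.
- tube_rack: Blue rack of capped sample tubes, 70 x 150 mm, 91 mm tall; origin at its underside. Bystander.
- dishes: Stack of three flat round dishes, 90 mm across, 43 mm tall; origin at its underside. Bystander.
- cup: Clear specimen cup with a yellow cap, 64 mm across, 65 mm tall; origin at its underside. Bystander.
- marker: White marker pen with a red cap, 133 mm long, 13 mm thick, lying on the bench; origin at its underside. Bystander.
Things that resemble listed ones, but are neither listed nor needed, are in the scene too. Of the things that look like the spatula, the smallest one is meant. Leave any orange look-alike of the brush alone.

How it is judged:
By the outcome, as a careful person would: the job done as asked, in the order asked, and still so for the second after the job is handed in, while the arm keeps its last pose, push and grip.
It also fails if it takes over 72 s, if anything falls off the work surface, if the arm or the gripper's body presses on something with over 40 N, if the wrist force passes 120 N, or if a joint passes its speed limit or range.

ROBOT

A 7-joint arm with a two-finger parallel gripper is mounted at the origin on the work surface. World frame = base frame: x ahead of the robot, y to its left, z up, the work surface at z = 0. Lengths are in m, angles in rad, forces in N, time in s.
With the tool pointing down it reaches from about 0.35 to 0.9 m from the base axis. Payload 19.9 kg.
Tool frame: the origin (TCP) lies midway between the tips of the shut fingers; the grasp point (between the pads) lies behind it (r.grasp_offset is the z of the grasp point in the tool frame, in m); z points along the fingers, x is the direction in which the jaws open and shut, and the axes are right-handed (so a half turn about z gives the same grasp; the last joint's range is limited). The gripper opens to 94 mm and grips with 3 to 60 N. Pads are 16 mm wide; open, the fingers measure 119 mm over their backs; the gripper's body (75 mm by 177 mm) begins 78 mm behind the grasp point.
Start: joints at [-0.042, 0.417, -0.01, 1.614, 0.005, 1.111, -0.053], TCP at [0.625, 0, 0.205] pointing down, gripper open.
Joint ranges: [-2.81, 2.81], [-0.39, 2.02], [-1.27, 1.25], [0.06, 2.57], [-1.19, 4.33], [0.19, 2], [-2.82, 2.82]. Speed limits (rad/s): [1.89, 1.89, 2.39, 2.39, 3.01, 3.01, 3.01].

INTERFACE

Orientations are given as a unit quaternion [w, x, y, z].
In Python, from bench import r gives the robot as it stands.
- The arm moves only by the shell command python3 -m jog 'ROWS' [FORCE]. ROWS is JSON, a list of rows, each an object of numbers: "tx", "ty", "tz": the shift along the tool's x, y, z in units of 25 mm (1.0 is 25 mm); "wx", "wy", "wz": the turn, a rotation vector about the tool's x, y, z in units of 6 degrees (1.0 is 6 degrees); "gripper": the closure, from -1 (fully open) to 1 (shut). A call has 1 to 12 rows; each row shifts and turns the commanded pose from where the row before left it, along the tool's axes as they then stand; what a row does not reach is not made up. A row lasts 1/10 s, in which the tool goes at most 50 mm and 8.59 degrees, less where a joint would pass 70% of its speed; a pose out of reach is approached as far as the arm can. A call is refused whole if a number of a shift passes 1 or a number of a turn 1, either way. A call with a gripper value outside its range is refused whole. The fingers move at their own pace and stop on an object; FORCE is the grip in N (left out, the last holds). Time passes only in rows, so rows that do not move let the fingers close. It gives the time, the measured TCP pose, the force and the opening at its end, in the units of the state.
- r.get_state(): the state, without advancing time (a new reading comes with each control period).
- r.capture(name): name is "scene" or "side" or "wrist"; returns (picture, depth): 480x640x3 uint8, blue, green, red; 480x640 float32, m along the optical axis (not along the pixel's ray), 0 where there is no reading.
- r.camera_model(name): a dict with "camera_matrix" (3x3 intrinsics, pixels), "k1" (the pictures are not rectified: a ray, as slopes to the right and down, at radius r is drawn at 1 + k1 r^2 times it, then the intrinsics apply), "R" (3x3) and "t" (3): a world point X has camera coordinates R X + t. Camera axes: x right, y down, z forward; pixel columns grow to the right and rows downward; lengths in m; the calibration is good to about 2 mm. A picture is of the moment at which its call begins: read the wrist's pose just before it. camera_model takes no time and is no camera call; for the wrist camera it gives the pose at the moment of the call.
- r.close_job(): hands the job in, once; it reports no verdict.
The state is a dict: "t": time; "q": joint angles; "qd": joint speeds; "tau": joint torques, N m; "tool_pos": TCP position; "tool_rot": TCP orientation; "force": force on the tool from outside, world axes, zero at the start; "torque": the same for the moment, N m; "gripper_width": opening from 0.0 (shut) to 1.0 (fully open).
Only numpy, scipy, OpenCV 4.12 (cv2) and the standard library are available. Lean on these libraries where they do the work, as an engineer would, in place of code of your own. Each camera call takes 0.05 s, during which the arm holds its last target.

## Working session

There is one attempt and no reset: what is moved stays moved. The work goes in short steps, Python scripts to look and compute and a shell command to move; the robot and the scene stay as the last step left them, time stands still between calls to the robot, and variables do not carry over. Pictures are saved under pics/ and viewed, and the job is handed in when it is done.

```bash
ls; mkdir -p pics; cat > h.py <<'E'
import numpy as np, cv2, json
from bench import r
def cap(n):
    m=r.camera_model(n); p,d=r.capture(n); return m,p,d
def world(m,d,u,v,z=None):
    K=np.array(m["camera_matrix"]);k1=m["k1"];R=np.array(m["R"]);t=np.array(m["t"])
    x=(u-K[0,2])/K[0,0];y=(v-K[1,2])/K[1,1]
    rd=np.hypot(x,y);rr=rd
    for _ in range(20): rr=rd/(1+k1*rr*rr)
    s=rr/rd if rd>0 else 1
    ray=np.array([x*s,y*s,1])
    if z is None:
        Z=d[int(round(v)),int(round(u))]; return R.T@(ray*Z-t)
    o=-R.T@t; w=R.T@ray; return o+w*(z-o[2])/w[2]
E
python3 - <<'E'
from h import *
for n in("scene","side","wrist"):
    m,p,d=cap(n); cv2.imwrite(f"pics/{n}0.png",p); np.save(f"pics/{n}0.npy",d); json.dump({k:np.array(v).tolist() for k,v in m.items()},open(f"pics/{n}0.json","w"))
    print(n,-np.array(m["R"]).T@np.array(m["t"]))
s=r.get_state();print(s["t"],s["tool_pos"],s["tool_rot"],s["gripper_width"],r.grasp_offset,s["force"])
E
```

```text
pics
scene [1.33339311 0.11668604 0.837343  ]
side [-0.14862868  1.20962204  0.83309729]
wrist [0.62355441 0.07243519 0.38480746]
0.15 [ 6.24727703e-01 -1.54876802e-05  2.04984015e-01] [ 4.12535455e-05  9.99999895e-01 -1.22418046e-06 -4.56276235e-04] 0.9995275427175353 -0.0188 [ 0.20930243  0.12651185 -0.10748879]
```

View pics/scene0.png

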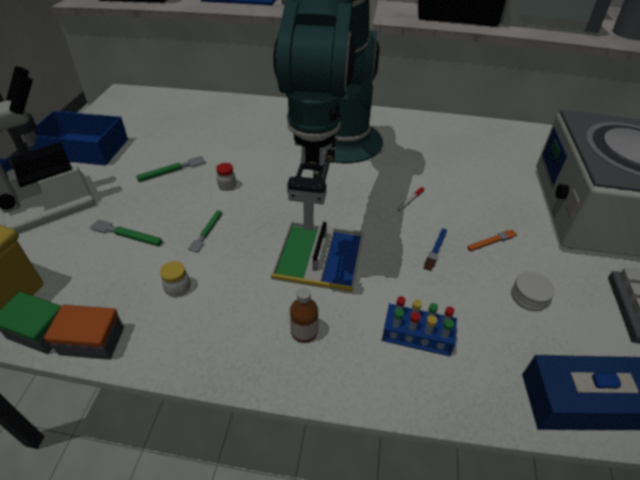

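View pics/side0.png

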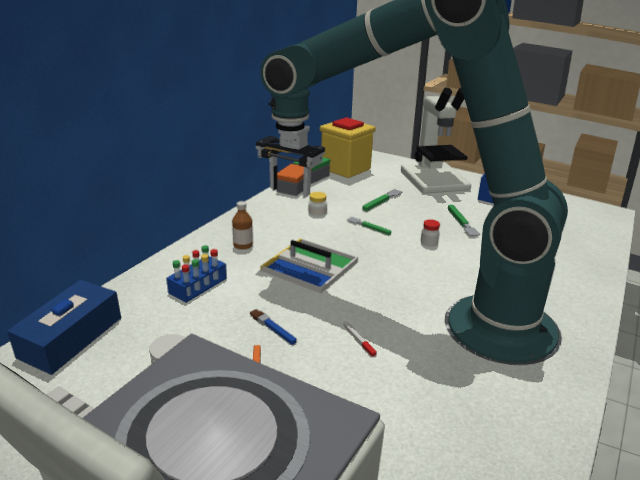

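View pics/wrist0.png

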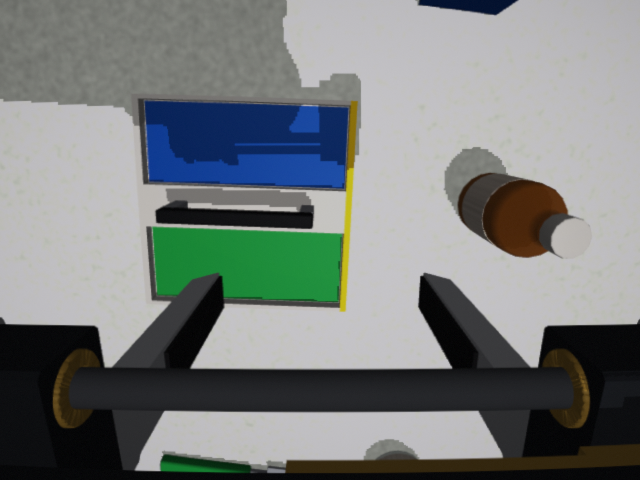

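```bash
python3 - <<'E'
from h import *
p=cv2.imread("pics/scene0.png")
a=cv2.resize(p[150:260,80:240],None,fx=5,fy=5,interpolation=cv2.INTER_CUBIC)[:560,:800]
cv2.imwrite("pics/c1.png",a)
a=cv2.resize(p[175:295,380:530],None,fx=5,fy=5,interpolation=cv2.INTER_CUBIC)
cv2.imwrite("pics/c2.png",a)
a=cv2.resize(p[215:300,265:375],None,fx=7,fy=7,interpolation=cv2.INTER_CUBIC)
cv2.imwrite("pics/c3.png",a)
E
```

```text
(no output)
```

View pics/c1.png

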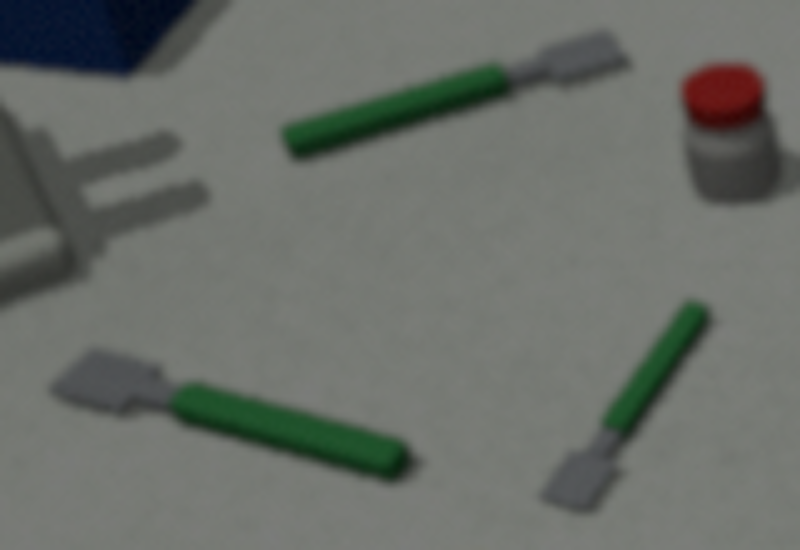

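View pics/c2.png

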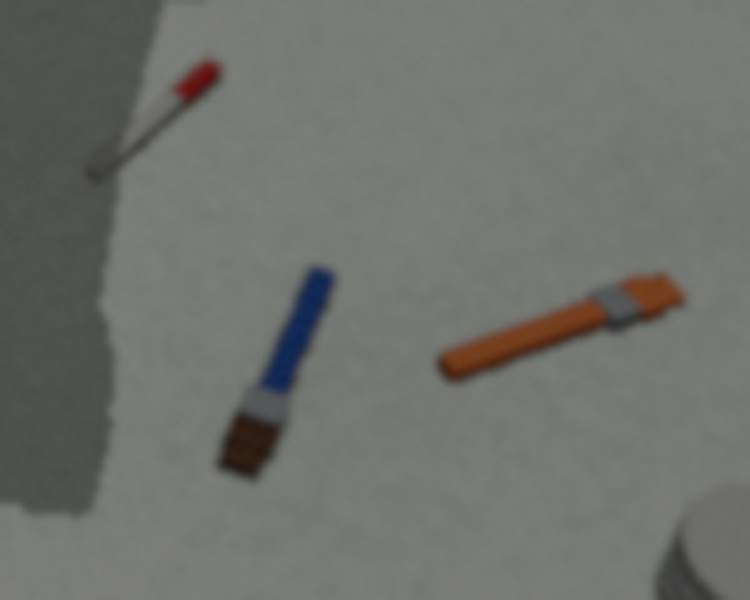

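View pics/c3.png

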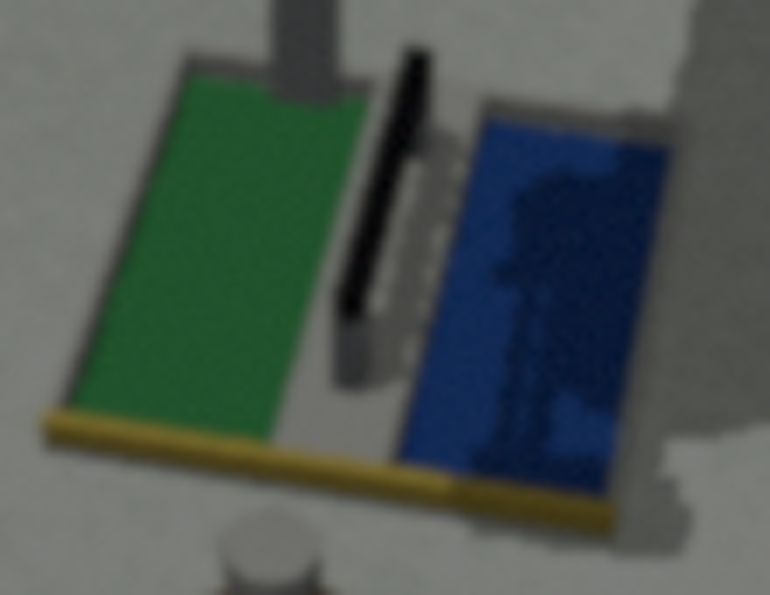

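```bash
python3 - <<'E'
from h import *
def L(n): return json.load(open(f"pics/{n}0.json")),cv2.imread(f"pics/{n}0.png"),np.load(f"pics/{n}0.npy")
m,p,d=L("scene")
def seg(name,c,o,s,zs):
    w=[world(m,d,o[0]+(a[0]+.5)/s-.5,o[1]+(a[1]+.5)/s-.5,z) for a,z in zip(c,zs)]
    v=w[1]-w[0]; print(name,np.round(w,4).tolist(),"len",np.hypot(*v[:2]).round(4),"yaw",np.degrees(np.arctan2(v[1],v[0])).round(2))
seg("A",[(290,143),(622,50)],(80,150),5,(.007,.004))
seg("B",[(400,460),(58,380)],(80,150),5,(.007,.004))
seg("C",[(700,308),(572,503)],(80,150),5,(.007,.004))
seg("brush",[(321,268),(240,472)],(380,175),5,(.007,.005))
seg("orange",[(445,368),(680,290)],(380,175),5,(.007,.005))
seg("marker",[(95,172),(214,67)],(380,175),5,(.007,.005))
# carrier corners of floor: green / blue outer floor corners, rim
o=(265,215)
seg("yellow rim top outer edge",[(45,412),(612,505)],o,7,(.016,.016))
seg("green far-outer to near rim",[(188,58),(45,412)],o,7,(.016,.016))
seg("blue far-outer to near rim",[(678,120),(612,505)],o,7,(.016,.016))
seg("handle top",[(417,50),(350,300)],o,7,(.064,.064))
# others by depth
for nm,u,v in [("bottlecap",304,296),("jarcap",224,168),("cupcap",173,269),("dish",533,286),("rack",420,315)]:
    print(nm,world(m,d,u,v).round(3))
m,p,d=L("wrist")
# wrist: carrier corners, measured roughly
for nm,u,v,z in [("rim yb",354,101,.016),("rim yg",344,308,.016),("rim wb",137,98,.016),("rim wg",150,303,.016),("h l",158,213,.064),("h r",313,219,.064)]:
    print(nm,world(m,d,u,v,z).round(4),world(m,d,u,v).round(4))
E
```

```text
A [[0.3312, -0.5917, 0.007], [0.1978, -0.4256, 0.004]] len 0.213 yaw 128.76
B [[0.5789, -0.4122, 0.007], [0.5507, -0.6266, 0.004]] len 0.2163 yaw -97.5
C [[0.4354, -0.2948, 0.007], [0.5903, -0.3135, 0.004]] len 0.156 yaw -6.91
brush [[0.3955, 0.3269, 0.007], [0.5529, 0.281, 0.005]] len 0.164 yaw -16.26
orange [[0.4622, 0.3892, 0.007], [0.3755, 0.5256, 0.005]] len 0.1616 yaw 122.44
marker [[0.3368, 0.2013, 0.007], [0.2231, 0.27, 0.005]] len 0.1328 yaw 148.85
yellow rim top outer edge [[0.643, -0.0969, 0.016], [0.6507, 0.1005, 0.016]] len 0.1975 yaw 87.76
green far-outer to near rim [[0.4573, -0.0846, 0.016], [0.643, -0.0969, 0.016]] len 0.1861 yaw -3.79
blue far-outer to near rim [[0.4588, 0.1052, 0.016], [0.6507, 0.1005, 0.016]] len 0.1919 yaw -1.42
handle top [[0.4896, 0.0084, 0.064], [0.617, 0.0049, 0.064]] len 0.1275 yaw -1.59
bottlecap [0.793 0.012 0.139]
jarcap [ 0.32  -0.31   0.071]
cupcap [ 0.71  -0.309  0.064]
dish [0.6   0.521 0.043]
rack [0.765 0.247 0.092]
rim yb [0.6519 0.102  0.016 ] [0.652  0.1021 0.0151]
rim yg [ 0.646  -0.0942  0.016 ] [ 0.646  -0.094   0.0165]
rim wb [0.4599 0.1056 0.016 ] [0.4601 0.1056 0.0164]
rim wg [ 0.4515 -0.0898  0.016 ] [ 0.4524 -0.089   0.0179]
h l [0.4893 0.0111 0.064 ] [0.489  0.011  0.0633]
h r [0.6166 0.0061 0.064 ] [ 0.6155 -0.0037  0.0166]
```

```bash
python3 - <<'E'
from h import *
p=cv2.imread("pics/wrist0.png")
cv2.imwrite("pics/c4.png",cv2.resize(p[80:320,120:380],None,fx=2.5*1.2-.5,fy=2.5,interpolation=cv2.INTER_CUBIC))
E
```

```text
(no output)
```

View pics/c4.png

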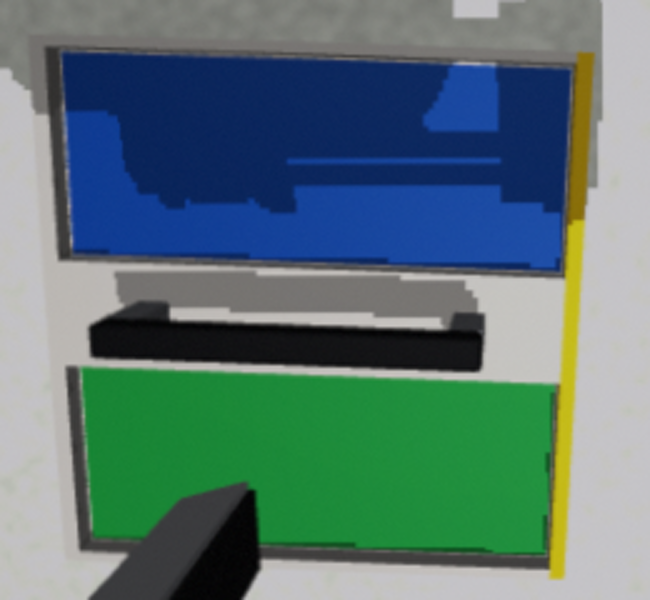

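The scene picture shows three green spatulas: A at (167,168), 213 mm long; B at (127,232), 216 mm; C at (206,230), 156 mm. C is the smallest and matches the stated 160 mm, so C is the one meant. The blue brush is at (436,248) and measures 164 mm. The orange look-alike at (491,240) stays put. I'll move above the brush first.

```bash
python3 -m jog '[{"tx":-0.5,"ty":-1},{"tx":-0.5,"ty":-1},{"tx":-0.5,"ty":-1},{"tx":-0.5,"ty":-1},{"tx":-0.5,"ty":-1},{"tx":-0.5,"ty":-1},{"tx":-0.5,"ty":-1},{"tx":-0.5,"ty":-1},{"tx":-0.5,"ty":-1},{"tx":-0.5,"ty":-1},{"tx":-0.5,"ty":-1},{"tx":-0.5,"ty":-1}]' 20
python3 -m jog '[{"wz":-1},{"wz":-1},{"wz":-1},{"wz":-1},{"wz":-1},{"wz":-1},{"wz":-1},{"wz":-1},{"wz":-1},{"wz":-1},{"wz":-1},{"wz":-1}]'
cat >> h.py <<'E'
def psi(s):
    w,x,y,z=s["tool_rot"]
    from scipy.spatial.transform import Rotation as Ro
    M=Ro.from_quat([x,y,z,w]).as_matrix()
    return M
def go(x,y,z,yaw):
    "units from the measured pose to TCP x,y,z and jaw yaw (deg); shift in current tool axes, and in final axes"
    s=r.get_state();M=psi(s);p=np.array(s["tool_pos"])
    a=np.degrees(np.arctan2(M[1,0],M[0,0]));dy=(yaw-a+180)%360-180
    u=M.T@(np.array([x,y,z])-p)/.025
    f=np.radians(yaw);F=np.array([[np.cos(f),np.sin(f),0],[np.sin(f),-np.cos(f),0],[0,0,-1]]).T
    F=np.column_stack([[np.cos(f),np.sin(f),0],[np.sin(f),-np.cos(f),0],[0,0,-1]])
    print("t",round(s["t"],2),"pos",p.round(4),"yaw",a.round(2),"tilt",np.round(M[:2,2],4),"| shift now-axes",u.round(2),"final-axes",(F.T@(np.array([x,y,z])-p)/.025).round(2),"wz",round(-dy/6,2),"w",round(s["gripper_width"]*94,1),"F",np.round(s["force"],1))
E
python3 - <<'E'
from h import *
m,p,d=cap("wrist"); cv2.imwrite("pics/w1.png",p); np.save("pics/w1.npy",d); json.dump({k:np.array(v).tolist() for k,v in m.items()},open("pics/w1.json","w"))
go(.474,.304,.2,74)
E
```

```text
t 0.2 pos [0.6248 0.     0.2051] yaw 0.0 tilt [-0.0008 -0.    ] | shift now-axes [ -6.03 -12.16   0.21] final-axes [10.03 -9.15  0.2 ] wz -12.33 w 94.0 F [ 0.2 -0.2 -0.4]invalid input at $[0]: expected keys tx, ty, tz, wx, wy, wz, gripper
invalid input at $[0]: expected keys tx, ty, tz, wx, wy, wz, gripper
```

View pics/w1.png

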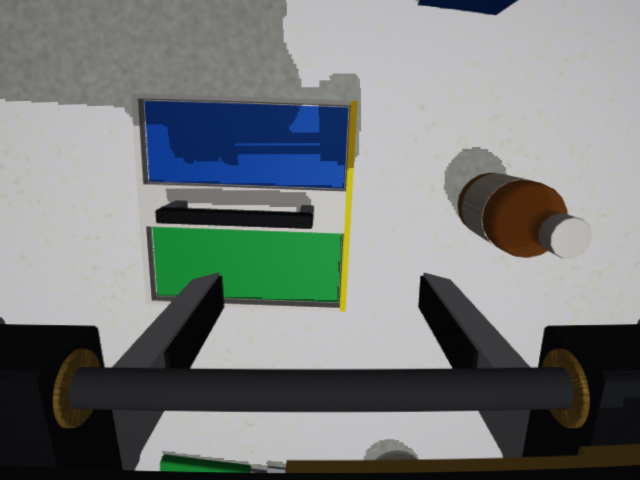

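All seven keys are needed in each row. The arm has not moved, so the picture is unchanged.

```bash
python3 -m jog '[{"tx":-0.5,"ty":-1,"tz":0,"wx":0,"wy":0,"wz":0,"gripper":-1},{"tx":-0.5,"ty":-1,"tz":0,"wx":0,"wy":0,"wz":0,"gripper":-1},{"tx":-0.5,"ty":-1,"tz":0,"wx":0,"wy":0,"wz":0,"gripper":-1},{"tx":-0.5,"ty":-1,"tz":0,"wx":0,"wy":0,"wz":0,"gripper":-1},{"tx":-0.5,"ty":-1,"tz":0,"wx":0,"wy":0,"wz":0,"gripper":-1},{"tx":-0.5,"ty":-1,"tz":0,"wx":0,"wy":0,"wz":0,"gripper":-1},{"tx":-0.5,"ty":-1,"tz":0,"wx":0,"wy":0,"wz":0,"gripper":-1},{"tx":-0.5,"ty":-1,"tz":0,"wx":0,"wy":0,"wz":0,"gripper":-1},{"tx":-0.5,"ty":-1,"tz":0,"wx":0,"wy":0,"wz":0,"gripper":-1},{"tx":-0.5,"ty":-1,"tz":0,"wx":0,"wy":0,"wz":0,"gripper":-1},{"tx":-0.5,"ty":-1,"tz":0,"wx":0,"wy":0,"wz":0,"gripper":-1},{"tx":-0.5,"ty":-1,"tz":0,"wx":0,"wy":0,"wz":0,"gripper":-1}]' 20
python3 -m jog '[{"tx":0,"ty":0,"tz":0,"wx":0,"wy":0,"wz":-1,"gripper":-1},{"tx":0,"ty":0,"tz":0,"wx":0,"wy":0,"wz":-1,"gripper":-1},{"tx":0,"ty":0,"tz":0,"wx":0,"wy":0,"wz":-1,"gripper":-1},{"tx":0,"ty":0,"tz":0,"wx":0,"wy":0,"wz":-1,"gripper":-1},{"tx":0,"ty":0,"tz":0,"wx":0,"wy":0,"wz":-1,"gripper":-1},{"tx":0,"ty":0,"tz":0,"wx":0,"wy":0,"wz":-1,"gripper":-1},{"tx":0,"ty":0,"tz":0,"wx":0,"wy":0,"wz":-1,"gripper":-1},{"tx":0,"ty":0,"tz":0,"wx":0,"wy":0,"wz":-1,"gripper":-1},{"tx":0,"ty":0,"tz":0,"wx":0,"wy":0,"wz":-1,"gripper":-1},{"tx":0,"ty":0,"tz":0,"wx":0,"wy":0,"wz":-1,"gripper":-1},{"tx":0,"ty":0,"tz":0,"wx":0,"wy":0,"wz":-1,"gripper":-1},{"tx":0,"ty":0,"tz":0,"wx":0,"wy":0,"wz":-1,"gripper":-1}]'
cat >> h.py <<'E'
def snap(n,f):
    m,p,d=cap(n); cv2.imwrite(f"pics/{f}.png",p); np.save(f"pics/{f}.npy",d); json.dump({k:np.array(v).tolist() for k,v in m.items()},open(f"pics/{f}.json","w")); return m,p,d
def load(f): return json.load(open(f"pics/{f}.json")),cv2.imread(f"pics/{f}.png"),np.load(f"pics/{f}.npy")
E
python3 - <<'E'
from h import *
snap("wrist","w2")
go(.474,.304,.2,74)
E
```

```text
t: 1.4
tool_pos: [0.4743, 0.3009, 0.2054]
tool_rot: [0.0, 1.0, -0.0, -0.0]
force: [0.3, 0.2, 0.1]
gripper_width: 0.998
t: 2.6
tool_pos: [0.4749, 0.2999, 0.2053]
tool_rot: [-0.0, 0.808, 0.59, -0.0]
force: [-0.2, -0.6, 0.1]
gripper_width: 0.999
t 2.65 pos [0.4749 0.2999 0.2053] yaw 72.64 tilt [-0.0003 -0.0003] | shift now-axes [ 0.15 -0.08  0.21] final-axes [ 0.15 -0.08  0.21] wz -0.23 w 93.9 F [-0.3  0.3 -0.2]
```

View pics/w2.png

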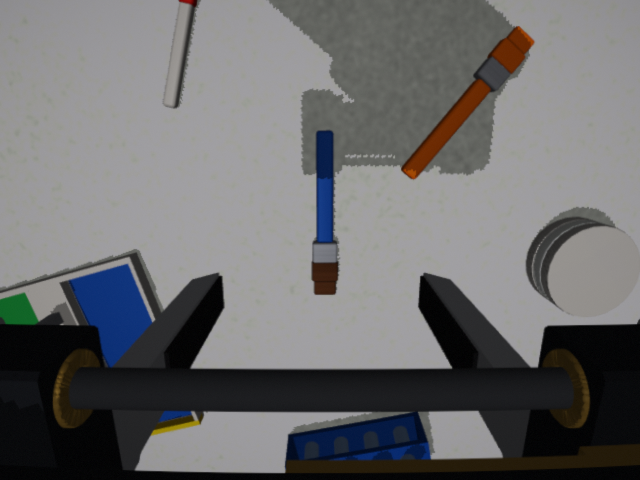

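The wrist picture shows the brush upright at column 325, with its tail at row 131, the handle ending at row 241 and the head tip at row 294. I'll work out its pose.

```bash
python3 - <<'E'
from h import *
m,p,d=load("w2")
cv2.imwrite("pics/c5.png",cv2.resize(p[115:310,260:390],None,fx=3,fy=3,interpolation=cv2.INTER_CUBIC))
hsv=cv2.cvtColor(p,cv2.COLOR_BGR2HSV); k=cv2.inRange(hsv,(100,120,40),(130,255,255)); k[:120]=0;k[300:]=0;k[:,:290]=0;k[:,360:]=0
v,u=np.nonzero(k); W=np.array([world(m,d,a,b,.012) for a,b in zip(u,v)])[:,:2]
c=W.mean(0);e=np.linalg.svd(W-c)[2][0]; e*=np.sign(e[0]); q=(W-c)@e; n=(W-c)@[-e[1],e[0]]
print("handle c",c,"yaw",np.degrees(np.arctan2(e[1],e[0])),"len",q.min(),q.max(),"w",n.min(),n.max())
print("centre",c+e*(q.min()+.080), "from front", c+e*(q.max()-.025))
print(world(m,d,325,131,.010),world(m,d,325,294,.010),world(m,d,325,200))
E
```

```text
handle c [0.4498239  0.31106906] yaw -17.568295764221723 len -0.0507105895264179 0.05296098741513136 w -0.00723024285165598 0.0072155542201806895
centre [0.47774719 0.30222828] from front [0.47648073 0.30262925]
[0.40161829 0.32684463 0.01      ] [0.55242946 0.2791144  0.01      ] [0.46130853 0.30790883 0.01360897]
```

View pics/c5.png

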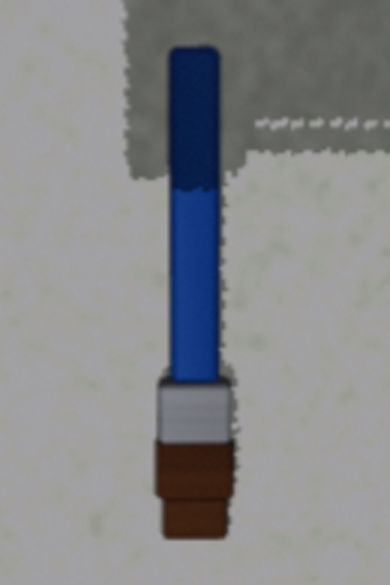

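```bash
python3 - <<'E'
from h import *
go(.4770,.3025,.004,72.5)
E
```

```text
t 2.65 pos [0.4749 0.2999 0.2053] yaw 72.64 tilt [-0.0003 -0.0003] | shift now-axes [0.13 0.05 8.05] final-axes [0.12 0.05 8.05] wz 0.02 w 93.9 F [-0.3  0.3 -0.2]
```

```bash
python3 -m jog '[{"tx":0.12,"ty":0.05,"tz":1,"wx":0,"wy":0,"wz":0,"gripper":-1},{"tx":0,"ty":0,"tz":1,"wx":0,"wy":0,"wz":0,"gripper":-1},{"tx":0,"ty":0,"tz":1,"wx":0,"wy":0,"wz":0,"gripper":-1},{"tx":0,"ty":0,"tz":1,"wx":0,"wy":0,"wz":0,"gripper":-0.5},{"tx":0,"ty":0,"tz":1,"wx":0,"wy":0,"wz":0,"gripper":-0.2},{"tx":0,"ty":0,"tz":1,"wx":0,"wy":0,"wz":0,"gripper":0},{"tx":0,"ty":0,"tz":1,"wx":0,"wy":0,"wz":0,"gripper":0},{"tx":0,"ty":0,"tz":0.5,"wx":0,"wy":0,"wz":0,"gripper":0},{"tx":0,"ty":0,"tz":0.3,"wx":0,"wy":0,"wz":0,"gripper":0},{"tx":0,"ty":0,"tz":0.1,"wx":0,"wy":0,"wz":0,"gripper":0},{"tx":0,"ty":0,"tz":0,"wx":0,"wy":0,"wz":0,"gripper":0}]' 20
python3 - <<'E'
from h import *
snap("wrist","w3")
go(.4770,.3025,.004,72.5)
E
```

```text
t: 3.75
tool_pos: [0.4773, 0.3027, 0.0084]
tool_rot: [0.0, 0.809, 0.588, 0.0]
force: [0.9, -0.1, 0.5]
gripper_width: 0.502
t 3.8 pos [0.4775 0.3027 0.0087] yaw 71.98 tilt [0.0008 0.0005] | shift now-axes [-0.02 -0.02  0.19] final-axes [-0.02 -0.02  0.19] wz -0.09 w 47.1 F [ 0.1 -0.  -0. ]
```

View pics/w3.png

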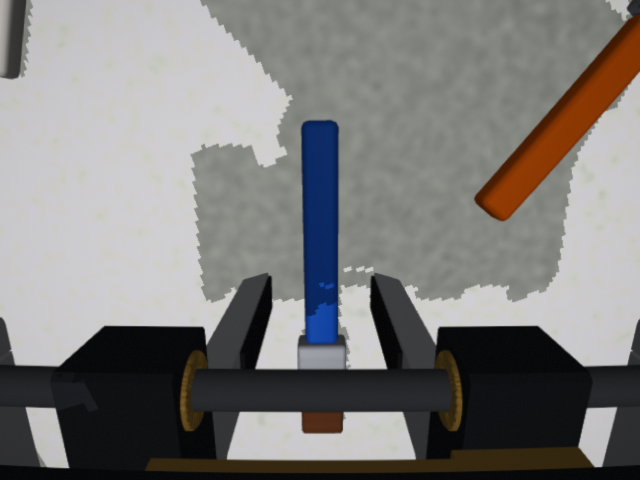

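The brush is centred between the fingers at column 321, with the handle at the pads. I'll lower a little further and close.

```bash
python3 -m jog '[{"tx":0,"ty":0,"tz":0.15,"wx":0,"wy":0,"wz":0,"gripper":0},{"tx":0,"ty":0,"tz":0,"wx":0,"wy":0,"wz":0,"gripper":1},{"tx":0,"ty":0,"tz":0,"wx":0,"wy":0,"wz":0,"gripper":1},{"tx":0,"ty":0,"tz":0,"wx":0,"wy":0,"wz":0,"gripper":1},{"tx":0,"ty":0,"tz":0,"wx":0,"wy":0,"wz":0,"gripper":1},{"tx":0,"ty":0,"tz":0,"wx":0,"wy":0,"wz":0,"gripper":1},{"tx":0,"ty":0,"tz":-0.3,"wx":0,"wy":0,"wz":0,"gripper":1},{"tx":0,"ty":0,"tz":-1,"wx":0,"wy":0,"wz":0,"gripper":1},{"tx":0,"ty":0,"tz":-1,"wx":0,"wy":0,"wz":0,"gripper":1},{"tx":0,"ty":0,"tz":-1,"wx":0,"wy":0,"wz":0,"gripper":1},{"tx":0,"ty":0,"tz":-1,"wx":0,"wy":0,"wz":0,"gripper":1},{"tx":0,"ty":0,"tz":0,"wx":0,"wy":0,"wz":0,"gripper":1}]' 25
python3 - <<'E'
from h import *
snap("wrist","w4")
go(.554,.064,.1,88.4)
E
```

```text
t: 5.0
tool_pos: [0.4784, 0.3035, 0.1153]
tool_rot: [0.0, 0.809, 0.588, 0.002]
force: [0.3, 0.1, -0.1]
gripper_width: 0.165
t 5.05 pos [0.4778 0.3029 0.1135] yaw 72.0 tilt [0.0026 0.0013] | shift now-axes [-8.15  5.85  0.54] final-axes [-9.47  3.31  0.54] wz -2.73 w 15.3 F [-0.2  0.2 -1.6]
```

View pics/w4.png

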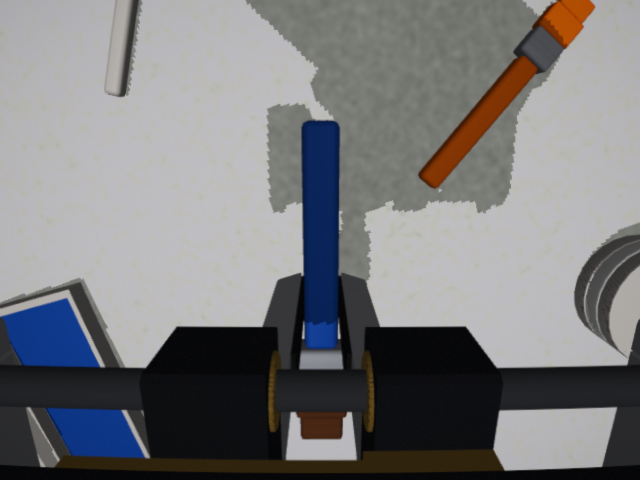

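```bash
python3 -m jog '[{"tx":0,"ty":0,"tz":0,"wx":0,"wy":0,"wz":-0.91,"gripper":1},{"tx":0,"ty":0,"tz":0,"wx":0,"wy":0,"wz":-0.91,"gripper":1},{"tx":0,"ty":0,"tz":0,"wx":0,"wy":0,"wz":-0.91,"gripper":1},{"tx":-1,"ty":0.35,"tz":0,"wx":0,"wy":0,"wz":0,"gripper":1},{"tx":-1,"ty":0.35,"tz":0,"wx":0,"wy":0,"wz":0,"gripper":1},{"tx":-1,"ty":0.35,"tz":0,"wx":0,"wy":0,"wz":0,"gripper":1},{"tx":-1,"ty":0.35,"tz":0,"wx":0,"wy":0,"wz":0,"gripper":1},{"tx":-1,"ty":0.35,"tz":0,"wx":0,"wy":0,"wz":0,"gripper":1},{"tx":-1,"ty":0.35,"tz":0,"wx":0,"wy":0,"wz":0,"gripper":1},{"tx":-1,"ty":0.35,"tz":0,"wx":0,"wy":0,"wz":0,"gripper":1},{"tx":-1,"ty":0.35,"tz":0,"wx":0,"wy":0,"wz":0,"gripper":1},{"tx":-1,"ty":0.35,"tz":0,"wx":0,"wy":0,"wz":0,"gripper":1}]'
python3 -m jog '[{"tx":-0.4,"ty":0.1,"tz":0,"wx":0,"wy":0,"wz":0,"gripper":1},{"tx":0,"ty":0,"tz":0,"wx":0,"wy":0,"wz":0,"gripper":1},{"tx":0,"ty":0,"tz":0,"wx":0,"wy":0,"wz":0,"gripper":1}]'
python3 - <<'E'
from h import *
snap("wrist","w5");snap("scene","s5")
go(.554,.064,.1,88.4)
E
```

```text
t: 6.25
tool_pos: [0.5492, 0.0742, 0.111]
tool_rot: [-0.0, 0.717, 0.697, -0.0]
force: [-0.2, -1.0, -0.7]
gripper_width: 0.167
t: 6.55
tool_pos: [0.5512, 0.0665, 0.1114]
tool_rot: [-0.0, 0.717, 0.697, -0.0]
force: [-0.3, 0.4, 0.2]
gripper_width: 0.167
t 6.65 pos [0.5512 0.0668 0.1116] yaw 88.48 tilt [-0.0004  0.0004] | shift now-axes [-0.11  0.11  0.46] final-axes [-0.11  0.11  0.46] wz 0.01 w 15.9 F [-0.7 -0.1 -0.6]
```

View pics/w5.png

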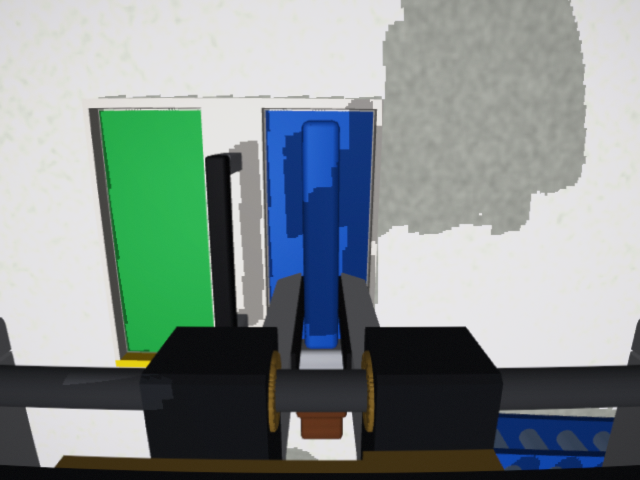

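View pics/s5.png

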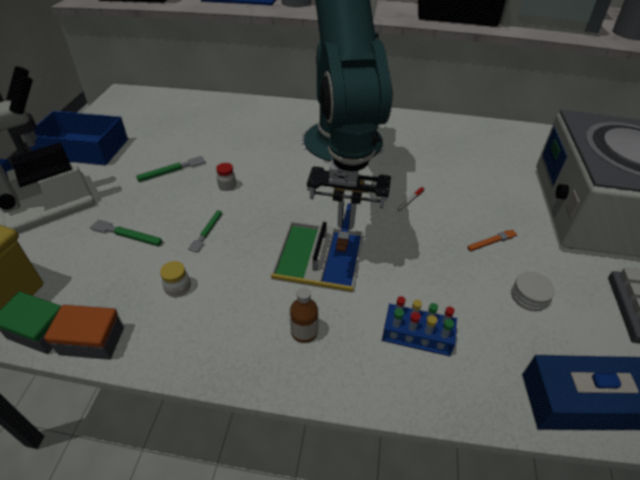

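The wrist picture shows the brush over the blue bed, whose far corners are at about (265,110) and (376,110); its tail is at (321,121). I'll refine the carrier's pose from this view.

```bash
python3 - <<'E'
from h import *
m,p,d=load("w5")
cv2.imwrite("pics/c6.png",cv2.resize(p[85:375,80:400],None,fx=2.4,fy=2,interpolation=cv2.INTER_CUBIC))
P=lambda u,v,z:world(m,d,u,v,z).round(4)
print("handle far end top L/R",P(207,158,.064),P(227,158,.064),d[165,217],world(m,d,217,165).round(4))
print("handle axis low",P(226,325,.064), P(217,160,.064))
print("rim inner far blue L,R",P(263,109,.016),P(376,109,.016),"green",P(91,109,.016),P(202,109,.016))
print("outer far rim",P(240,97,.016), "green inner rim near",P(122,360,.016))
E
```

```text
handle far end top L/R [0.4876 0.0045 0.064 ] [0.488  0.0157 0.064 ] 0.22367832 [0.4916 0.0099 0.0644]
handle axis low [0.5899 0.0064 0.064 ] [0.4889 0.01   0.064 ]
rim inner far blue L,R [0.4591 0.0309 0.016 ] [0.461  0.1054 0.016 ] green [ 0.4547 -0.0845  0.016 ] [ 0.4577 -0.0095  0.016 ]
outer far rim [0.451  0.0163 0.016 ] green inner rim near [ 0.6422 -0.0916  0.016 ]
```

View pics/c6.png

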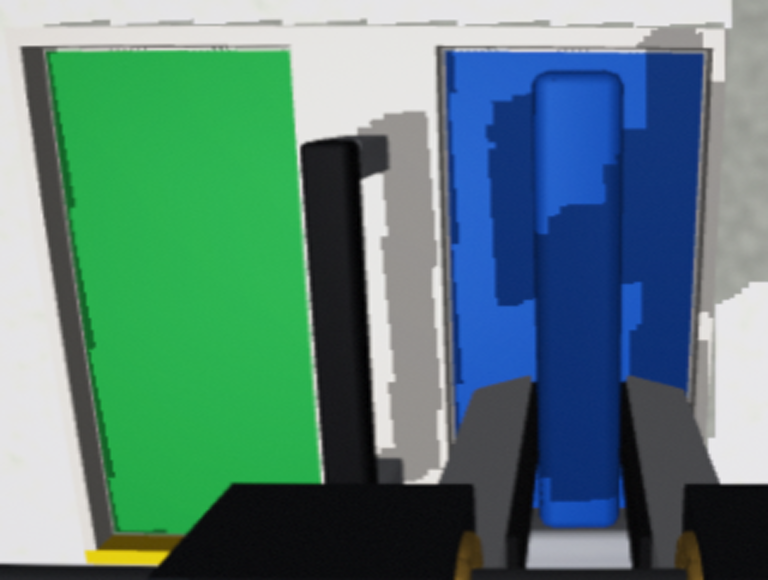

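```bash
python3 -m jog '[{"tx":-0.04,"ty":0.13,"tz":0,"wx":0,"wy":0,"wz":0.05,"gripper":1},{"tx":0,"ty":0,"tz":0.8,"wx":0,"wy":0,"wz":0,"gripper":1},{"tx":0,"ty":0,"tz":0.8,"wx":0,"wy":0,"wz":0,"gripper":1},{"tx":0,"ty":0,"tz":0.8,"wx":0,"wy":0,"wz":0,"gripper":1},{"tx":0,"ty":0,"tz":0.6,"wx":0,"wy":0,"wz":0,"gripper":1},{"tx":0,"ty":0,"tz":0.4,"wx":0,"wy":0,"wz":0,"gripper":1},{"tx":0,"ty":0,"tz":0.2,"wx":0,"wy":0,"wz":0,"gripper":1},{"tx":0,"ty":0,"tz":0.1,"wx":0,"wy":0,"wz":0,"gripper":1},{"tx":0,"ty":0,"tz":0,"wx":0,"wy":0,"wz":0,"gripper":1},{"tx":0,"ty":0,"tz":0,"wx":0,"wy":0,"wz":0,"gripper":1}]'
python3 - <<'E'
from h import *
go(.5545,.0655,.0095,88.2)
E
```

```text
t: 7.65
tool_pos: [0.5553, 0.0642, 0.0197]
tool_rot: [0.0, 0.719, 0.695, 0.0]
force: [0.1, -0.9, -0.8]
gripper_width: 0.165
t 7.65 pos [0.5553 0.0642 0.0197] yaw 88.08 tilt [0.0008 0.    ] | shift now-axes [ 0.05 -0.03  0.41] final-axes [ 0.05 -0.03  0.41] wz -0.02 w 15.5 F [ 0.1 -0.9 -0.8]
```

```bash
python3 -m jog '[{"tx":0,"ty":0,"tz":0.15,"wx":0,"wy":0,"wz":0,"gripper":1},{"tx":0,"ty":0,"tz":0.1,"wx":0,"wy":0,"wz":0,"gripper":1},{"tx":0,"ty":0,"tz":0.07,"wx":0,"wy":0,"wz":0,"gripper":1},{"tx":0,"ty":0,"tz":0.04,"wx":0,"wy":0,"wz":0,"gripper":1},{"tx":0,"ty":0,"tz":0,"wx":0,"wy":0,"wz":0,"gripper":1},{"tx":0,"ty":0,"tz":0,"wx":0,"wy":0,"wz":0,"gripper":1}]'
python3 - <<'E'
from h import *
go(.5545,.0655,.0095,88.2)
E
```

```text
t: 8.25
tool_pos: [0.5549, 0.0642, 0.0102]
tool_rot: [-0.0, 0.719, 0.695, -0.0]
force: [0.1, -0.0, -0.7]
gripper_width: 0.169
t 8.25 pos [0.5549 0.0642 0.0102] yaw 88.08 tilt [-0.0001 -0.    ] | shift now-axes [ 0.05 -0.02  0.03] final-axes [ 0.05 -0.02  0.03] wz -0.02 w 15.8 F [ 0.1 -0.  -0.7]
```

```bash
python3 -m jog '[{"tx":0,"ty":0,"tz":0.03,"wx":0,"wy":0,"wz":0,"gripper":1},{"tx":0,"ty":0,"tz":0.0,"wx":0,"wy":0,"wz":0,"gripper":1}]'
python3 -m jog '[{"tx":0,"ty":0,"tz":0.03,"wx":0,"wy":0,"wz":0,"gripper":1},{"tx":0,"ty":0,"tz":0.0,"wx":0,"wy":0,"wz":0,"gripper":1}]'
python3 - <<'E'
from h import *
snap("side","d1"); p=cv2.imread("pics/d1.png"); cv2.imwrite("pics/c7.png",cv2.resize(p[200:320,220:380],None,fx=5,fy=5,interpolation=cv2.INTER_CUBIC))
E
```

```text
t: 8.45
tool_pos: [0.5549, 0.0641, 0.0094]
tool_rot: [-0.0, 0.719, 0.695, -0.0]
force: [1.0, 0.8, -0.9]
gripper_width: 0.166
t: 8.65
tool_pos: [0.5548, 0.0641, 0.0086]
tool_rot: [-0.0, 0.719, 0.695, -0.0]
force: [0.0, -0.4, -0.5]
gripper_width: 0.166
```

View pics/c7.png

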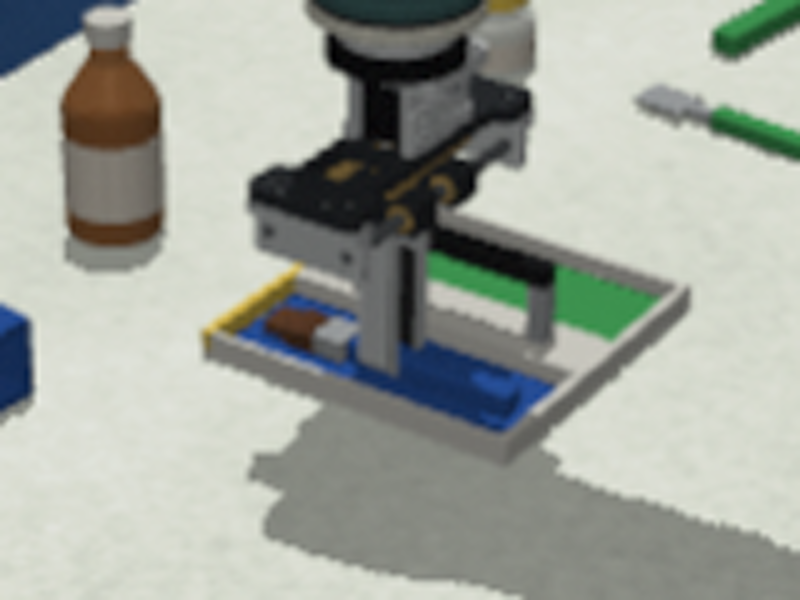

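The side view shows the brush inside the blue bed, just about on its floor, head towards the yellow end. I'll ease down until there is contact.

```bash
python3 -m jog '[{"tx":0,"ty":0,"tz":0.03,"wx":0,"wy":0,"wz":0,"gripper":1},{"tx":0,"ty":0,"tz":0.0,"wx":0,"wy":0,"wz":0,"gripper":1}]'
python3 - <<'E'
from h import *
s=[r.get_state()["force"][2] for _ in range(5)];print(s)
E
python3 -m jog '[{"tx":0,"ty":0,"tz":0.03,"wx":0,"wy":0,"wz":0,"gripper":1},{"tx":0,"ty":0,"tz":0.0,"wx":0,"wy":0,"wz":0,"gripper":1}]'
```

```text
t: 8.9
tool_pos: [0.5549, 0.0642, 0.0082]
tool_rot: [0.0, 0.719, 0.695, -0.0]
force: [-2.3, -1.1, 8.5]
gripper_width: 0.166
[np.float64(8.466818932042838), np.float64(8.466818932042838), np.float64(8.466818932042838), np.float64(8.466818932042838), np.float64(8.466818932042838)]
t: 9.1
tool_pos: [0.555, 0.0642, 0.0082]
tool_rot: [0.0, 0.719, 0.695, -0.0]
force: [-8.9, -1.8, 23.4]
gripper_width: 0.167
```

```bash
python3 -m jog '[{"tx":0,"ty":0,"tz":-0.05,"wx":0,"wy":0,"wz":0,"gripper":1},{"tx":0,"ty":0,"tz":0,"wx":0,"wy":0,"wz":0,"gripper":1},{"tx":0,"ty":0,"tz":0,"wx":0,"wy":0,"wz":0,"gripper":0.45},{"tx":0,"ty":0,"tz":0,"wx":0,"wy":0,"wz":0,"gripper":0.3},{"tx":0,"ty":0,"tz":0,"wx":0,"wy":0,"wz":0,"gripper":0.3},{"tx":0,"ty":0,"tz":0,"wx":0,"wy":0,"wz":0,"gripper":0.3},{"tx":0,"ty":0,"tz":0,"wx":0,"wy":0,"wz":0,"gripper":0.3}]'
python3 -m jog '[{"tx":0,"ty":0,"tz":-0.4,"wx":0,"wy":0,"wz":0,"gripper":0.3},{"tx":0,"ty":0,"tz":-0.8,"wx":0,"wy":0,"wz":0,"gripper":0.3},{"tx":0,"ty":0,"tz":-1,"wx":0,"wy":0,"wz":0,"gripper":0.3},{"tx":0,"ty":0,"tz":-1,"wx":0,"wy":0,"wz":0,"gripper":0.3},{"tx":0,"ty":0,"tz":-1,"wx":0,"wy":0,"wz":0,"gripper":-0.2},{"tx":0,"ty":0,"tz":-1,"wx":0,"wy":0,"wz":0,"gripper":-1},{"tx":0,"ty":0,"tz":-1,"wx":0,"wy":0,"wz":0,"gripper":-1},{"tx":0,"ty":0,"tz":-1,"wx":0,"wy":0,"wz":0,"gripper":-1},{"tx":0,"ty":0,"tz":0,"wx":0,"wy":0,"wz":0,"gripper":-1}]'
python3 - <<'E'
from h import *
snap("wrist","w6")
go(.513,-.305,.2,83)
E
```

```text
t: 9.8
tool_pos: [0.5548, 0.0642, 0.0084]
tool_rot: [-0.0, 0.719, 0.695, -0.0]
force: [-0.1, 0.6, -0.3]
gripper_width: 0.348
t: 10.7
tool_pos: [0.5563, 0.0645, 0.1923]
tool_rot: [0.002, 0.719, 0.695, 0.002]
force: [-0.2, 0.7, 0.4]
gripper_width: 0.74
t 10.75 pos [0.5556 0.0643 0.1904] yaw 88.08 tilt [0.003  0.0001] | shift now-axes [-14.82  -1.21  -0.39] final-axes [-14.87   0.11  -0.38] wz 0.85 w 73.4 F [-0.1 -0.5 -0.4]
```

View pics/w6.png

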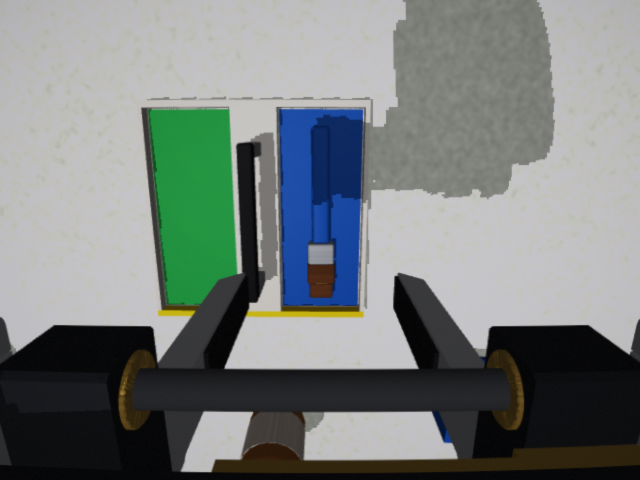

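The brush lies straight and flat in the blue bed at (321,126–297), with its head at the yellow end. Next, the spatula.

```bash
python3 -m jog '[{"tx":-1,"ty":0,"tz":0,"wx":0,"wy":0,"wz":0.85,"gripper":-1},{"tx":-1,"ty":0,"tz":0,"wx":0,"wy":0,"wz":0,"gripper":-1},{"tx":-1,"ty":0,"tz":0,"wx":0,"wy":0,"wz":0,"gripper":-1},{"tx":-1,"ty":0,"tz":0,"wx":0,"wy":0,"wz":0,"gripper":-1},{"tx":-1,"ty":0,"tz":0,"wx":0,"wy":0,"wz":0,"gripper":-1},{"tx":-1,"ty":0,"tz":0,"wx":0,"wy":0,"wz":0,"gripper":-1},{"tx":-1,"ty":0,"tz":0,"wx":0,"wy":0,"wz":0,"gripper":-1},{"tx":-1,"ty":0,"tz":0,"wx":0,"wy":0,"wz":0,"gripper":-1},{"tx":-1,"ty":0,"tz":0,"wx":0,"wy":0,"wz":0,"gripper":-1},{"tx":-1,"ty":0,"tz":0,"wx":0,"wy":0,"wz":0,"gripper":-1},{"tx":-1,"ty":0,"tz":0,"wx":0,"wy":0,"wz":0,"gripper":-1},{"tx":-1,"ty":0,"tz":0,"wx":0,"wy":0,"wz":0,"gripper":-1}]'
python3 -m jog '[{"tx":-1,"ty":0,"tz":0,"wx":0,"wy":0,"wz":0,"gripper":-1},{"tx":-1,"ty":0,"tz":0,"wx":0,"wy":0,"wz":0,"gripper":-1},{"tx":-0.8,"ty":0,"tz":0,"wx":0,"wy":0,"wz":0,"gripper":-1},{"tx":0,"ty":0,"tz":0,"wx":0,"wy":0,"wz":0,"gripper":-1},{"tx":0,"ty":0,"tz":0,"wx":0,"wy":0,"wz":0,"gripper":-1}]'
python3 - <<'E'
from h import *
m,p,d=snap("wrist","w7")
hsv=cv2.cvtColor(p,cv2.COLOR_BGR2HSV); k=cv2.inRange(hsv,(45,100,40),(85,255,255)); 
n,lab,st,cc=cv2.connectedComponentsWithStats(k)
for i in range(1,n):
    if st[i,4]<300: continue
    v,u=np.nonzero(lab==i); W=np.array([world(m,d,a,b,.012) for a,b in zip(u,v)])[:,:2]
    c=W.mean(0);e=np.linalg.svd(W-c,full_matrices=False)[2][0]; e*=np.sign(e[0]); q=(W-c)@e; nn=(W-c)@[-e[1],e[0]]
    print(st[i],"c",c.round(4),"yaw",np.degrees(np.arctan2(e[1],e[0])).round(2),"len",np.ptp(q).round(4),"w",np.ptp(nn).round(4),"centre",c+e*(q.min()+.080),c+e*(q.max()-.025))
go(.513,-.305,.004,83)
E
```

```text
t: 11.95
tool_pos: [0.5198, -0.2345, 0.1878]
tool_rot: [-0.001, 0.749, 0.663, -0.0]
force: [-0.7, -0.6, -0.2]
gripper_width: 0.999
t: 12.45
tool_pos: [0.5115, -0.3029, 0.1878]
tool_rot: [-0.001, 0.749, 0.662, -0.0]
force: [-0.5, 0.7, 0.4]
gripper_width: 1.0
[  551   122    84   197 13092] c [ 0.5415 -0.0534] yaw -2.18 len 0.1825 w 0.067 centre [ 0.535607   -0.05316624] [ 0.61309509 -0.056113  ]
[ 310  134   19  117 1970] c [ 0.4866 -0.3018] yaw -7.96 len 0.1041 w 0.0152 centre [ 0.51564931 -0.3058568 ] [ 0.51471433 -0.30572609]
[  76  290  101   25 1849] c [ 0.5683 -0.5029] yaw 81.88 len 0.0995 w 0.023 centre [ 0.57303894 -0.46987733] [ 0.57225589 -0.47536547]
t 12.5 pos [ 0.5118 -0.3023  0.188 ] yaw 83.02 tilt [-0.0007  0.0008] | shift now-axes [-0.11  0.07  7.36] final-axes [-0.1   0.06  7.36] wz 0.0 w 94.0 F [0.1 0.4 0.3]
```

View pics/w7.png

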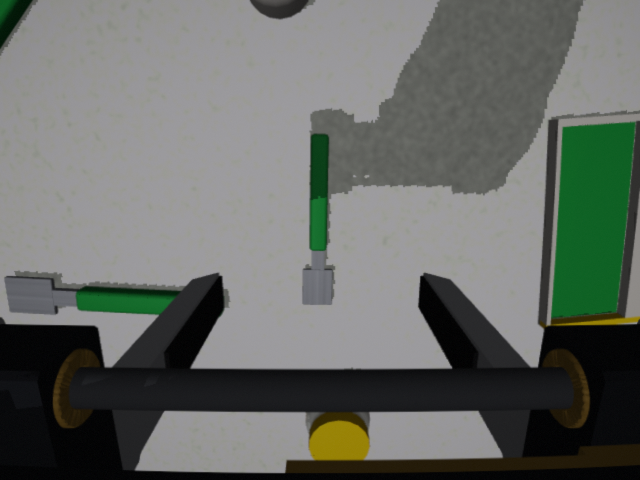

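Spatula C stands upright in the wrist picture at column 319: handle rows 134–250, blade down to row 304. Its handle is 104 x 15 mm, which matches the description. Spatula B, at the left (8–200, 300), has a 23 mm wide handle. C is the smallest, so I'll descend on it.

```bash
python3 -m jog '[{"tx":-0.12,"ty":0.15,"tz":1,"wx":0,"wy":0,"wz":0.17,"gripper":-1},{"tx":0,"ty":0,"tz":1,"wx":0,"wy":0,"wz":0,"gripper":-0.5},{"tx":0,"ty":0,"tz":1,"wx":0,"wy":0,"wz":0,"gripper":-0.2},{"tx":0,"ty":0,"tz":1,"wx":0,"wy":0,"wz":0,"gripper":0},{"tx":0,"ty":0,"tz":1,"wx":0,"wy":0,"wz":0,"gripper":0},{"tx":0,"ty":0,"tz":1,"wx":0,"wy":0,"wz":0,"gripper":0},{"tx":0,"ty":0,"tz":0.6,"wx":0,"wy":0,"wz":0,"gripper":0},{"tx":0,"ty":0,"tz":0.4,"wx":0,"wy":0,"wz":0,"gripper":0},{"tx":0,"ty":0,"tz":0.15,"wx":0,"wy":0,"wz":0,"gripper":0},{"tx":0,"ty":0,"tz":0,"wx":0,"wy":0,"wz":0,"gripper":0},{"tx":0,"ty":0,"tz":0,"wx":0,"wy":0,"wz":0,"gripper":0}]'
python3 - <<'E'
from h import *
snap("wrist","w8")
go(.515,-.3058,.005,82)
E
```

```text
t: 13.6
tool_pos: [0.5157, -0.3069, 0.0106]
tool_rot: [0.001, 0.755, 0.656, 0.0]
force: [0.2, 0.1, 0.2]
gripper_width: 0.496
t 13.65 pos [ 0.5157 -0.3069  0.0106] yaw 81.95 tilt [ 0.0011 -0.0007] | shift now-axes [ 0.04 -0.03  0.22] final-axes [ 0.04 -0.03  0.22] wz -0.01 w 46.9 F [0.6 0.2 0.3]
```

View pics/w8.png

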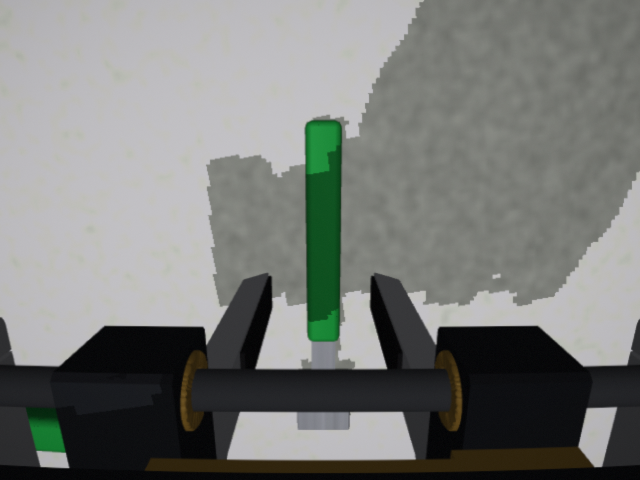

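The spatula handle is centred at column 323 between the fingers. I'll lower 0.2, close, and lift.

```bash
python3 -m jog '[{"tx":0,"ty":0,"tz":0.21,"wx":0,"wy":0,"wz":0,"gripper":0},{"tx":0,"ty":0,"tz":0,"wx":0,"wy":0,"wz":0,"gripper":1},{"tx":0,"ty":0,"tz":0,"wx":0,"wy":0,"wz":0,"gripper":1},{"tx":0,"ty":0,"tz":0,"wx":0,"wy":0,"wz":0,"gripper":1},{"tx":0,"ty":0,"tz":0,"wx":0,"wy":0,"wz":0,"gripper":1},{"tx":0,"ty":0,"tz":0,"wx":0,"wy":0,"wz":0,"gripper":1}]'
python3 -m jog '[{"tx":0,"ty":0,"tz":-0.3,"wx":0,"wy":0,"wz":0,"gripper":1},{"tx":0,"ty":0,"tz":-1,"wx":0,"wy":0,"wz":0,"gripper":1},{"tx":0,"ty":0,"tz":-1,"wx":0,"wy":0,"wz":0,"gripper":1},{"tx":0,"ty":0,"tz":-1,"wx":0,"wy":0,"wz":0,"gripper":1},{"tx":0,"ty":0,"tz":-1,"wx":0,"wy":0,"wz":0,"gripper":1},{"tx":0,"ty":0,"tz":0,"wx":0,"wy":0,"wz":0,"gripper":1},{"tx":0,"ty":0,"tz":0,"wx":0,"wy":0,"wz":0,"gripper":1}]'
python3 - <<'E'
from h import *
snap("wrist","w9")
go(.551,-.051,.11,88.1)
m,p,d=load("w6")
P=lambda u,v,z:world(m,d,u,v,z).round(4)
# carrier again after brush was laid (w6)
cv2.imwrite("pics/c8.png",cv2.resize(p[85:325,130:390],None,fx=3,fy=2.5,interpolation=cv2.INTER_CUBIC))
E
```

```text
t: 14.25
tool_pos: [0.5153, -0.3067, 0.0046]
tool_rot: [0.0, 0.755, 0.656, -0.0]
force: [0.4, 0.2, 0.0]
gripper_width: 0.168
t: 14.95
tool_pos: [0.5154, -0.3068, 0.1125]
tool_rot: [0.0, 0.755, 0.656, 0.0]
force: [0.1, 0.5, -1.0]
gripper_width: 0.166
t 15.0 pos [ 0.515  -0.3066  0.1117] yaw 81.96 tilt [-0.0004  0.0001] | shift now-axes [10.32 -0.    0.07] final-axes [10.26  1.1   0.07] wz -1.02 w 15.7 F [-0.6 -0.5  0.1]
```

View pics/w9.png

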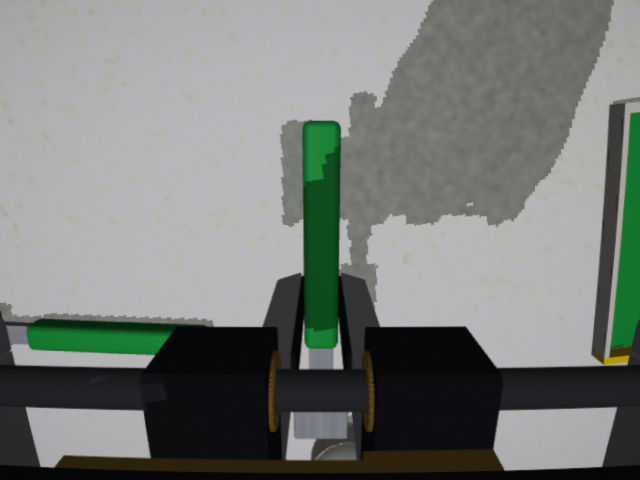

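View pics/c8.png

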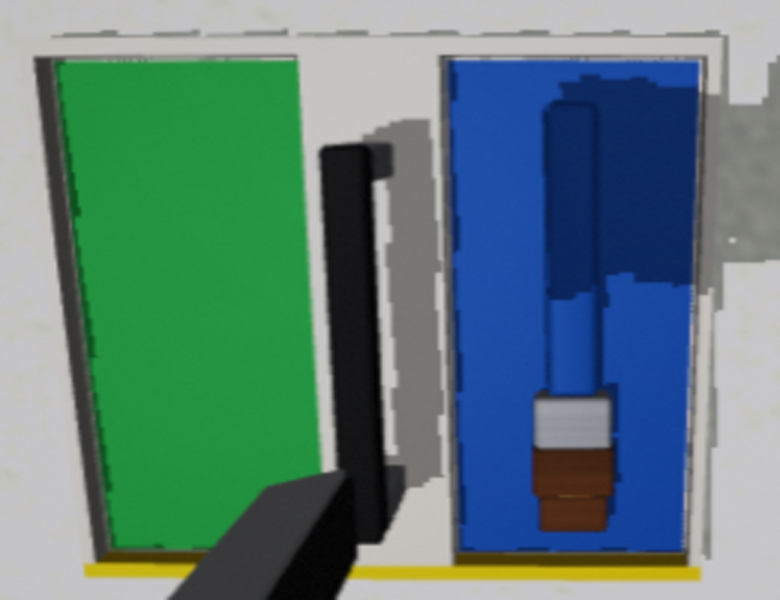

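The spatula is held level and centred. I'll carry it to the green bed.

```bash
python3 -m jog '[{"tx":0,"ty":0,"tz":0,"wx":0,"wy":0,"wz":-1,"gripper":1},{"tx":1,"ty":0.1,"tz":0,"wx":0,"wy":0,"wz":0,"gripper":1},{"tx":1,"ty":0.1,"tz":0,"wx":0,"wy":0,"wz":0,"gripper":1},{"tx":1,"ty":0.1,"tz":0,"wx":0,"wy":0,"wz":0,"gripper":1},{"tx":1,"ty":0.1,"tz":0,"wx":0,"wy":0,"wz":0,"gripper":1},{"tx":1,"ty":0.1,"tz":0,"wx":0,"wy":0,"wz":0,"gripper":1},{"tx":1,"ty":0.1,"tz":0,"wx":0,"wy":0,"wz":0,"gripper":1},{"tx":1,"ty":0.1,"tz":0,"wx":0,"wy":0,"wz":0,"gripper":1},{"tx":1,"ty":0.1,"tz":0,"wx":0,"wy":0,"wz":0,"gripper":1},{"tx":1,"ty":0.1,"tz":0,"wx":0,"wy":0,"wz":0,"gripper":1},{"tx":0.8,"ty":0.1,"tz":0,"wx":0,"wy":0,"wz":0,"gripper":1},{"tx":0.5,"ty":0.1,"tz":0,"wx":0,"wy":0,"wz":0,"gripper":1}]'
python3 -m jog '[{"tx":0,"ty":0,"tz":0,"wx":0,"wy":0,"wz":0,"gripper":1},{"tx":0,"ty":0,"tz":0,"wx":0,"wy":0,"wz":0,"gripper":1},{"tx":0,"ty":0,"tz":0,"wx":0,"wy":0,"wz":0,"gripper":1}]'
python3 - <<'E'
from h import *
m,p,d=snap("wrist","w10")
cv2.imwrite("pics/c9.png",cv2.resize(p[80:380,200:520],None,fx=2.4,fy=2,interpolation=cv2.INTER_CUBIC))
go(.551,-.051,.009,88.1)
E
```

```text
t: 16.2
tool_pos: [0.5515, -0.0486, 0.1111]
tool_rot: [-0.001, 0.719, 0.695, -0.0]
force: [-0.6, 0.0, -0.1]
gripper_width: 0.167
t: 16.5
tool_pos: [0.5517, -0.0516, 0.1117]
tool_rot: [-0.0, 0.72, 0.694, -0.0]
force: [-0.7, -0.1, -0.4]
gripper_width: 0.168
t 16.55 pos [ 0.5517 -0.0515  0.1118] yaw 87.87 tilt [-0.0004 -0.0004] | shift now-axes [ 0.02 -0.03  4.11] final-axes [ 0.02 -0.03  4.11] wz -0.04 w 15.8 F [ 0.1 -0.7 -0.2]
```

View pics/c9.png

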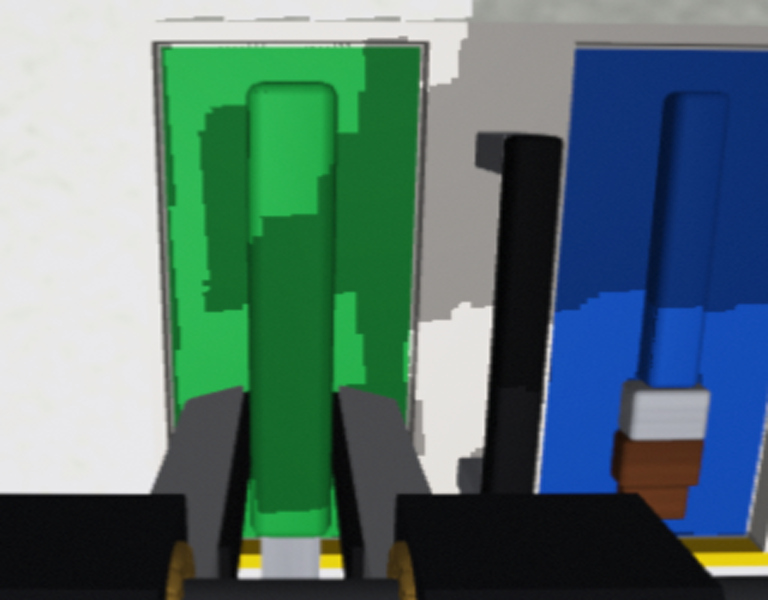

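```bash
python3 -m jog '[{"tx":0,"ty":0,"tz":0.8,"wx":0,"wy":0,"wz":0,"gripper":1},{"tx":0,"ty":0,"tz":0.8,"wx":0,"wy":0,"wz":0,"gripper":1},{"tx":0,"ty":0,"tz":0.8,"wx":0,"wy":0,"wz":0,"gripper":1},{"tx":0,"ty":0,"tz":0.6,"wx":0,"wy":0,"wz":0,"gripper":1},{"tx":0,"ty":0,"tz":0.5,"wx":0,"wy":0,"wz":0,"gripper":1},{"tx":0,"ty":0,"tz":0.25,"wx":0,"wy":0,"wz":0,"gripper":1},{"tx":0,"ty":0,"tz":0.15,"wx":0,"wy":0,"wz":0,"gripper":1},{"tx":0,"ty":0,"tz":0.1,"wx":0,"wy":0,"wz":0,"gripper":1},{"tx":0,"ty":0,"tz":0.05,"wx":0,"wy":0,"wz":0,"gripper":1},{"tx":0,"ty":0,"tz":0,"wx":0,"wy":0,"wz":0,"gripper":1},{"tx":0,"ty":0,"tz":0,"wx":0,"wy":0,"wz":0,"gripper":1}]'
python3 -m jog '[{"tx":0,"ty":0,"tz":0.03,"wx":0,"wy":0,"wz":0,"gripper":1},{"tx":0,"ty":0,"tz":0,"wx":0,"wy":0,"wz":0,"gripper":1}]'
```

```text
t: 17.65
tool_pos: [0.5521, -0.0503, 0.011]
tool_rot: [0.0, 0.72, 0.694, 0.0]
force: [0.2, -0.4, -0.5]
gripper_width: 0.163
t: 17.85
tool_pos: [0.5519, -0.0503, 0.01]
tool_rot: [0.0, 0.72, 0.694, -0.0]
force: [-0.8, -0.5, -0.6]
gripper_width: 0.171
```

```bash
python3 -m jog '[{"tx":0,"ty":0,"tz":0.03,"wx":0,"wy":0,"wz":0,"gripper":1},{"tx":0,"ty":0,"tz":0,"wx":0,"wy":0,"wz":0,"gripper":1}]'
python3 -m jog '[{"tx":0,"ty":0,"tz":0.03,"wx":0,"wy":0,"wz":0,"gripper":1},{"tx":0,"ty":0,"tz":0,"wx":0,"wy":0,"wz":0,"gripper":1}]'
```

```text
t: 18.05
tool_pos: [0.5518, -0.0503, 0.0091]
tool_rot: [-0.0, 0.72, 0.694, -0.0]
force: [0.6, 0.2, -0.2]
gripper_width: 0.165
t: 18.25
tool_pos: [0.5519, -0.0503, 0.0085]
tool_rot: [0.0, 0.72, 0.694, -0.0]
force: [-0.8, 0.1, 2.1]
gripper_width: 0.166
```

Contact is light at 2 N. I'll release with a partial opening and rise.

```bash
python3 -m jog '[{"tx":0,"ty":0,"tz":0,"wx":0,"wy":0,"wz":0,"gripper":0.45},{"tx":0,"ty":0,"tz":0,"wx":0,"wy":0,"wz":0,"gripper":0.3},{"tx":0,"ty":0,"tz":0,"wx":0,"wy":0,"wz":0,"gripper":0.3},{"tx":0,"ty":0,"tz":0,"wx":0,"wy":0,"wz":0,"gripper":0.3},{"tx":0,"ty":0,"tz":0,"wx":0,"wy":0,"wz":0,"gripper":0.3}]'
python3 -m jog '[{"tx":0,"ty":0,"tz":-0.4,"wx":0,"wy":0,"wz":0,"gripper":0.3},{"tx":0,"ty":0,"tz":-0.8,"wx":0,"wy":0,"wz":0,"gripper":0.3},{"tx":0,"ty":0,"tz":-1,"wx":0,"wy":0,"wz":0,"gripper":0.3},{"tx":0,"ty":0,"tz":-1,"wx":0,"wy":0,"wz":0,"gripper":0.3},{"tx":0,"ty":0,"tz":-1,"wx":0,"wy":0,"wz":0,"gripper":0.3},{"tx":0,"ty":0,"tz":-1,"wx":0,"wy":0,"wz":0,"gripper":0},{"tx":0,"ty":0,"tz":-1,"wx":0,"wy":0,"wz":0,"gripper":0},{"tx":0,"ty":0,"tz":-1,"wx":0,"wy":0,"wz":0,"gripper":0},{"tx":1,"ty":0,"tz":0,"wx":0,"wy":0,"wz":0,"gripper":0},{"tx":1,"ty":0,"tz":0,"wx":0,"wy":0,"wz":0,"gripper":0},{"tx":0.35,"ty":0,"tz":0,"wx":0,"wy":0,"wz":0,"gripper":0},{"tx":0,"ty":0,"tz":0,"wx":0,"wy":0,"wz":0,"gripper":0}]'
python3 -m jog '[{"tx":0,"ty":0,"tz":0,"wx":0,"wy":0,"wz":0,"gripper":0},{"tx":0,"ty":0,"tz":0,"wx":0,"wy":0,"wz":0,"gripper":0}]'
python3 - <<'E'
from h import *
m,p,d=snap("wrist","w11")
cv2.imwrite("pics/c10.png",cv2.resize(p[85:335,180:440],None,fx=3,fy=2.4,interpolation=cv2.INTER_CUBIC))
go(.5530,.0077,.0382,88.1)
E
```

```text
t: 18.75
tool_pos: [0.5519, -0.0503, 0.0084]
tool_rot: [-0.0, 0.72, 0.694, -0.0]
force: [0.2, -0.6, 0.0]
gripper_width: 0.355
t: 19.95
tool_pos: [0.5539, 0.0094, 0.1889]
tool_rot: [0.0, 0.719, 0.695, 0.0]
force: [-0.0, -0.4, 0.2]
gripper_width: 0.498
t: 20.15
tool_pos: [0.5539, 0.0072, 0.1884]
tool_rot: [0.0, 0.72, 0.694, -0.0]
force: [-0.6, -0.3, 0.7]
gripper_width: 0.5
t 20.2 pos [0.5539 0.0073 0.1884] yaw 87.88 tilt [-0.0003 -0.0003] | shift now-axes [ 0.02 -0.04  6.01] final-axes [ 0.02 -0.04  6.01] wz -0.04 w 46.7 F [-0.2 -0.4  1. ]
```

View pics/w11.png

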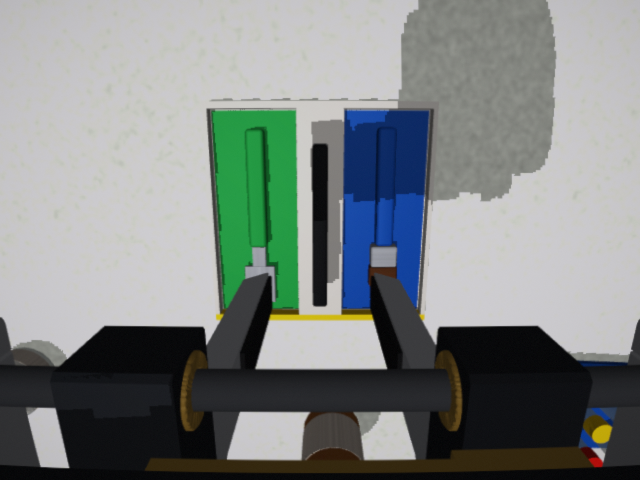

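View pics/c10.png

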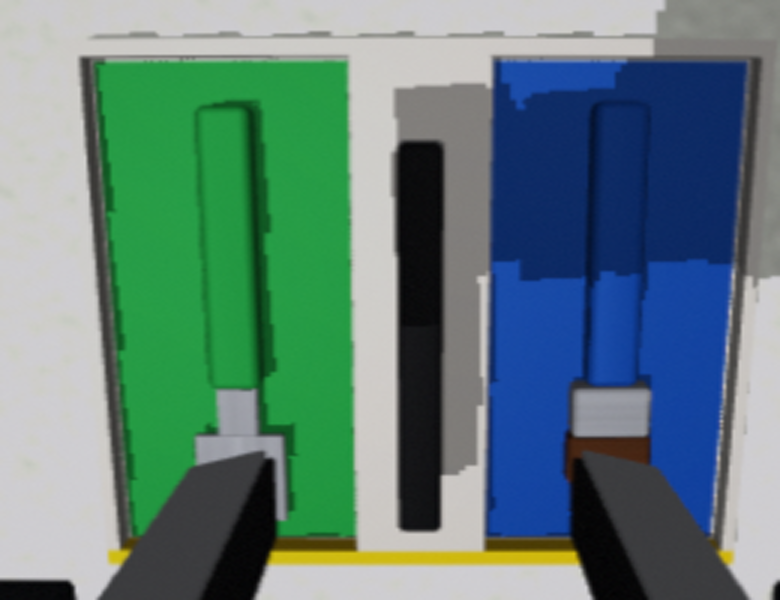

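Both tools lie straight in their beds: the spatula at (256,128) to (259,305), the brush at (387,128) to (383,300). The handle spans (320,144) to (320,306). I'll measure the handle.

```bash
python3 - <<'E'
from h import *
m,p,d=load("w11")
o=(180,85)
f=lambda a,b:world(m,d,o[0]+a/3,o[1]+b/2.4,.064)
A=f(421,142);B=f(420,528)
print(A,B,(A+B)/2,np.hypot(*(B-A)[:2]),np.degrees(np.arctan2(*(B-A)[[1,0]])))
print(f(398,330)-f(442,330))
E
```

```text
[0.48621629 0.00926869 0.064     ] [0.61460928 0.00430977 0.064     ] [0.55041278 0.00678923 0.064     ] 0.12848871861336994 -2.211833000294518
[-0.00041077 -0.0113763   0.        ]
```

```bash
python3 -m jog '[{"tx":0,"ty":-0.08,"tz":0.5,"wx":0,"wy":0,"wz":0,"gripper":0},{"tx":0,"ty":0,"tz":1,"wx":0,"wy":0,"wz":0,"gripper":0},{"tx":0,"ty":0,"tz":1,"wx":0,"wy":0,"wz":0,"gripper":0},{"tx":0,"ty":0,"tz":1,"wx":0,"wy":0,"wz":0,"gripper":0},{"tx":0,"ty":0,"tz":1,"wx":0,"wy":0,"wz":0,"gripper":0},{"tx":0,"ty":0,"tz":0.6,"wx":0,"wy":0,"wz":0,"gripper":0},{"tx":0,"ty":0,"tz":0.4,"wx":0,"wy":0,"wz":0,"gripper":0},{"tx":0,"ty":0,"tz":0.3,"wx":0,"wy":0,"wz":0,"gripper":0},{"tx":0,"ty":0,"tz":0.15,"wx":0,"wy":0,"wz":0,"gripper":0},{"tx":0,"ty":0,"tz":0,"wx":0,"wy":0,"wz":0,"gripper":0},{"tx":0,"ty":0,"tz":0,"wx":0,"wy":0,"wz":0,"gripper":0}]'
python3 - <<'E'
from h import *
snap("wrist","w12");snap("side","d2")
p=cv2.imread("pics/d2.png"); cv2.imwrite("pics/c11.png",cv2.resize(p[200:320,220:380],None,fx=5,fy=5,interpolation=cv2.INTER_CUBIC))
go(.5515,.0068,.0382,87.8)
E
```

```text
t: 21.3
tool_pos: [0.5523, 0.0085, 0.0403]
tool_rot: [0.0, 0.72, 0.694, 0.0]
force: [0.1, -0.2, 0.7]
gripper_width: 0.497
t 21.4 pos [0.5523 0.0084 0.0403] yaw 87.96 tilt [ 0.0009 -0.0001] | shift now-axes [-0.07 -0.03  0.08] final-axes [-0.07 -0.03  0.08] wz 0.03 w 47.1 F [ 0.8  0.2 -0.7]
```

View pics/w12.png

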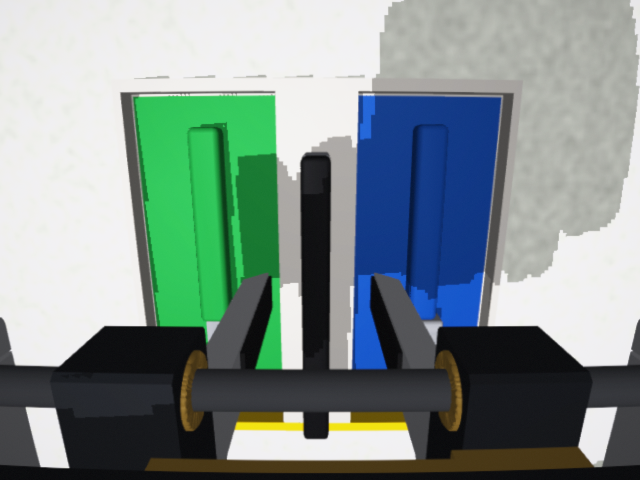

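View pics/c11.png

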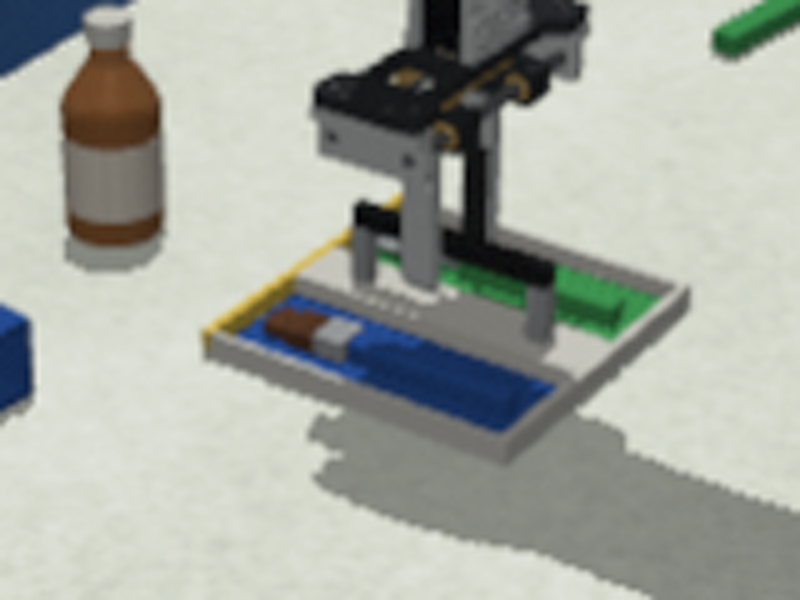

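The bar is at column 316, slightly left of centre at 320. I'll trim the position and then close firmly.

```bash
python3 -m jog '[{"tx":-0.06,"ty":-0.03,"tz":0.06,"wx":0,"wy":0,"wz":0,"gripper":0},{"tx":0,"ty":0,"tz":0,"wx":0,"wy":0,"wz":0,"gripper":0.4},{"tx":0,"ty":0,"tz":0,"wx":0,"wy":0,"wz":0,"gripper":0.6},{"tx":0,"ty":0,"tz":0,"wx":0,"wy":0,"wz":0,"gripper":0.75},{"tx":0,"ty":0,"tz":0,"wx":0,"wy":0,"wz":0,"gripper":1},{"tx":0,"ty":0,"tz":0,"wx":0,"wy":0,"wz":0,"gripper":1},{"tx":0,"ty":0,"tz":0,"wx":0,"wy":0,"wz":0,"gripper":1},{"tx":0,"ty":0,"tz":0,"wx":0,"wy":0,"wz":0,"gripper":1},{"tx":0,"ty":0,"tz":0,"wx":0,"wy":0,"wz":0,"gripper":1}]' 55
python3 -m jog '[{"tx":0,"ty":0,"tz":-0.1,"wx":0,"wy":0,"wz":0,"gripper":1},{"tx":0,"ty":0,"tz":-0.2,"wx":0,"wy":0,"wz":0,"gripper":1},{"tx":0,"ty":0,"tz":-0.2,"wx":0,"wy":0,"wz":0,"gripper":1},{"tx":0,"ty":0,"tz":-0.2,"wx":0,"wy":0,"wz":0,"gripper":1},{"tx":0,"ty":0,"tz":-0.2,"wx":0,"wy":0,"wz":0,"gripper":1},{"tx":0,"ty":0,"tz":-0.1,"wx":0,"wy":0,"wz":0,"gripper":1},{"tx":0,"ty":0,"tz":0,"wx":0,"wy":0,"wz":0,"gripper":1},{"tx":0,"ty":0,"tz":0,"wx":0,"wy":0,"wz":0,"gripper":1}]'
python3 - <<'E'
from h import *
snap("side","d3")
p=cv2.imread("pics/d3.png"); cv2.imwrite("pics/c12.png",cv2.resize(p[180:300,220:380],None,fx=5,fy=5,interpolation=cv2.INTER_CUBIC))
go(.5515,.0068,.188,87.8)
print(r.get_state()["torque"])
E
```

```text
t: 22.3
tool_pos: [0.5512, 0.007, 0.0382]
tool_rot: [0.0, 0.72, 0.694, -0.0]
force: [-0.6, -0.6, 0.0]
gripper_width: 0.12
t: 23.1
tool_pos: [0.5511, 0.007, 0.0631]
tool_rot: [-0.0, 0.72, 0.694, -0.0]
force: [0.1, 0.4, -3.6]
gripper_width: 0.125
t 23.15 pos [0.551 0.007 0.063] yaw 87.96 tilt [-0.0004 -0.0001] | shift now-axes [-0.01  0.02 -5.  ] final-axes [-0.01  0.02 -5.  ] wz 0.03 w 11.3 F [-0.1  0.1 -4.4]
[ 0.13067014 -0.00981339  0.02174807]
```

View pics/c12.png

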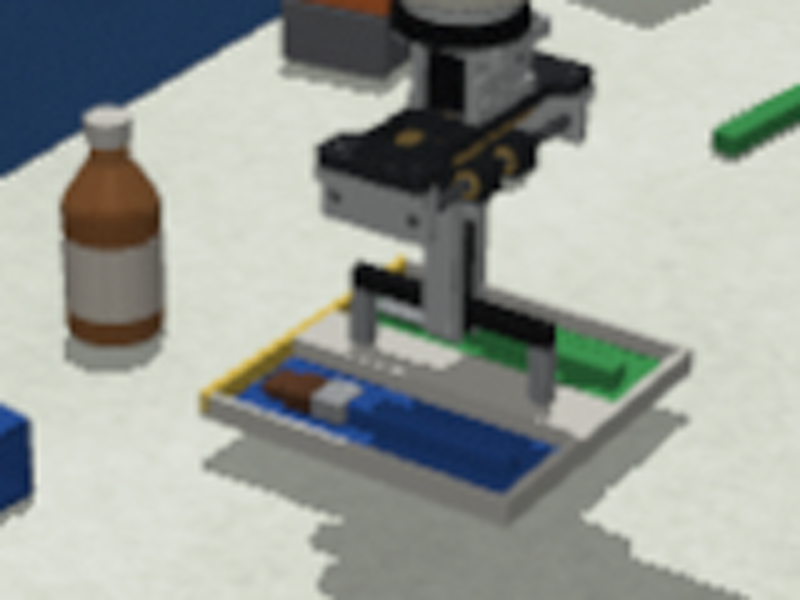

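The carrier hangs level at a 25 mm lift, and the measured force of about 4–5 N matches its loaded weight. I'll lift the rest slowly.

```bash
python3 -m jog '[{"tx":0,"ty":0,"tz":-0.2,"wx":0,"wy":0,"wz":0,"gripper":1},{"tx":0,"ty":0,"tz":-0.4,"wx":0,"wy":0,"wz":0,"gripper":1},{"tx":0,"ty":0,"tz":-0.5,"wx":0,"wy":0,"wz":0,"gripper":1},{"tx":0,"ty":0,"tz":-0.5,"wx":0,"wy":0,"wz":0,"gripper":1},{"tx":0,"ty":0,"tz":-0.5,"wx":0,"wy":0,"wz":0,"gripper":1},{"tx":0,"ty":0,"tz":-0.5,"wx":0,"wy":0,"wz":0,"gripper":1},{"tx":0,"ty":0,"tz":-0.5,"wx":0,"wy":0,"wz":0,"gripper":1},{"tx":0,"ty":0,"tz":-0.5,"wx":0,"wy":0,"wz":0,"gripper":1},{"tx":0,"ty":0,"tz":-0.5,"wx":0,"wy":0,"wz":0,"gripper":1},{"tx":0,"ty":0,"tz":-0.4,"wx":0,"wy":0,"wz":0,"gripper":1},{"tx":0,"ty":0,"tz":-0.3,"wx":0,"wy":0,"wz":0,"gripper":1},{"tx":0,"ty":0,"tz":-0.2,"wx":0,"wy":0,"wz":0,"gripper":1}]'
python3 -m jog '[{"tx":0,"ty":0,"tz":0,"wx":0,"wy":0,"wz":0,"gripper":1},{"tx":0,"ty":0,"tz":0,"wx":0,"wy":0,"wz":0,"gripper":1},{"tx":0,"ty":0,"tz":0,"wx":0,"wy":0,"wz":0,"gripper":1},{"tx":0,"ty":0,"tz":0,"wx":0,"wy":0,"wz":0,"gripper":1},{"tx":0,"ty":0,"tz":0,"wx":0,"wy":0,"wz":0,"gripper":1},{"tx":0,"ty":0,"tz":0,"wx":0,"wy":0,"wz":0,"gripper":1}]'
python3 - <<'E'
from h import *
snap("side","d4");snap("scene","s4");snap("wrist","w14")
p=cv2.imread("pics/d4.png"); cv2.imwrite("pics/c13.png",cv2.resize(p[140:280,220:380],None,fx=4,fy=4,interpolation=cv2.INTER_CUBIC))
go(.5515,.0068,.188,87.8)
m,p,d=load("w14")
for n,u,v in[("deck far",316,90),("deck mid",290,230),("deckR",350,230),("handle",316,165)]: print(n,world(m,d,u,v).round(4))
E
```

```text
t: 24.35
tool_pos: [0.5512, 0.007, 0.1888]
tool_rot: [0.0, 0.72, 0.694, 0.0]
force: [-0.7, -0.7, -4.6]
gripper_width: 0.122
t: 24.95
tool_pos: [0.5512, 0.007, 0.1881]
tool_rot: [-0.0, 0.72, 0.694, -0.0]
force: [-0.7, 0.5, -3.7]
gripper_width: 0.122
t 25.1 pos [0.5512 0.007  0.1881] yaw 87.96 tilt [-0.0001 -0.    ] | shift now-axes [-0.01  0.01  0.01] final-axes [-0.01  0.01  0.01] wz 0.03 w 11.7 F [ 0.   0.1 -3.9]
deck far [0.4561 0.0081 0.1664]
deck mid [ 0.5242 -0.0079  0.1664]
deckR [0.5252 0.0231 0.1667]
handle [0.4882 0.0075 0.2148]
```

View pics/w14.png

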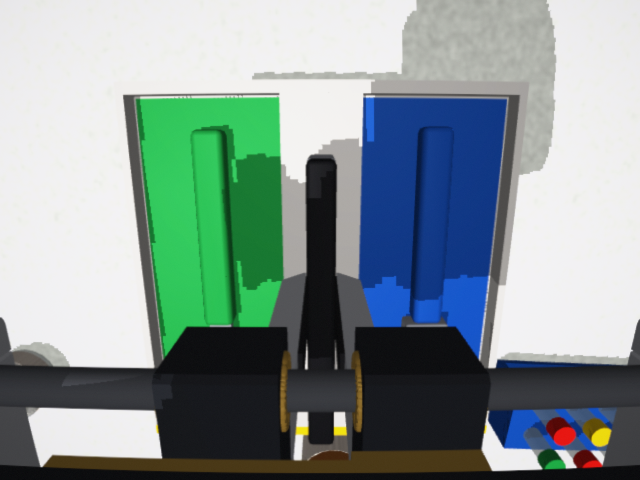

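View pics/c13.png

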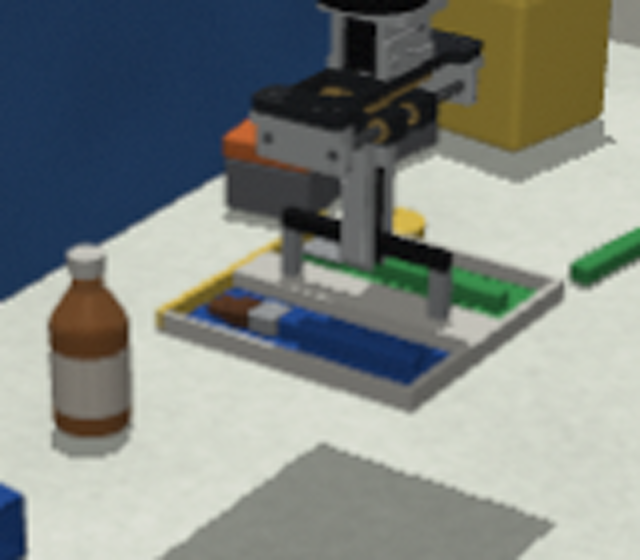

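View pics/s4.png

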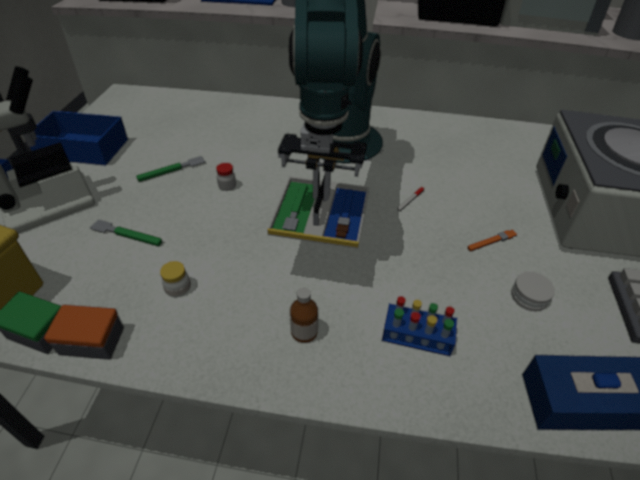

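The deck reads 0.1664 to 0.1667 m everywhere, so the underside is at 0.150 m and level. Both tools are in their beds, and the bystanders are at the same pixels as before. I'll hand the job in.

```bash
python3 - <<'E'
from h import *
s=r.get_state();print(s["t"],np.abs(s["qd"]).max(),s["force"],s["gripper_width"]); print(r.close_job())
E
```

```text
25.1 0.0014769614361467877 [ 0.01541895  0.06589914 -3.90071573] 0.12415280226840429
the job is handed in; nothing more can be done
None
```

I laid the brush in the blue bed and the smallest green spatula in the green bed, both flat with their heads at the yellow end. I then lifted the carrier by its bar and handed the job in at t = 25.1 s, still holding it.

**Last checks:**
- **Height and level:** the deck read 0.1664–0.1667 m at three points, so the underside is at about 0.150 m and level.
- **Steadiness:** the arm was practically still (joint speeds under 0.002 rad/s), with the grip steady on the bar at about 11.7 mm opening. The 3.9 N load is a little below the roughly 5 N expected, probably because the readings fluctuate by about 1 N.
- **Tools:** both were seen lying straight in their beds after the lift. The spatula was released at 2 N contact. The brush pushed down with about 23 N for a moment before I backed off and released it.
- **Other things on the bench:** they showed at the same places in the scene picture as at the start. I compared this by eye and did not measure it.

One early move was refused because of its format; the arm did not move.

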